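Weigh out the full ink cartridge and click it into the label printer

TASK

The two look-alike ink cartridges are part used; find the fuller, heavier one. Stand them gently one on each pan of the balance and let go until the beam has tipped and settled, then take the heavier one and press it down into the label printer's open ink bay until the sprung catch snaps over its shoulder and holds it down; it takes only a light push, never force it. Leave the lighter one standing on its pan and the other things on the desk where they are.

Things in the scene. Friction and masses are not known exactly. Their poses are not given: they have to be found in the camera images.
- cartridge_a_center (a point): centre of an ink cartridge, 30 mm above its foot; z up, x along its length. Upright black block, alike in looks to the other, same both ways round: lower body 58 x 22 x 36 mm (x, y, z), on it a ribbed grip 46 x 20 x 24 mm, so that a 6 mm shoulder is left at both ends 36 mm above the foot; 60 mm tall, 15 to 90 g (not known which is heavier)
- cartridge_b_center (a point): centre of an ink cartridge, 30 mm above its foot; z up, x along its length. Upright black block, alike in looks to the other, same both ways round: lower body 58 x 22 x 36 mm (x, y, z), on it a ribbed grip 46 x 20 x 24 mm, so that a 6 mm shoulder is left at both ends 36 mm above the foot; 60 mm tall, 15 to 90 g (not known which is heavier)
- balance: equal-arm pan balance, fixed, 95 x 230 mm on plan; origin on the desk under its middle, y along the beam towards the left pan; between the pans nothing stands higher than 85 mm. Dropping or pressing a cartridge on it with over 20 N harms it
- pan_left_top (a point): centre of the upper face of the round flat left pan (75 mm usable diameter, 75 mm from the balance's middle towards its +y), 70 mm above the desk with the beam level; the pan stays level, moves 9 mm up or down under a very light force, then meets a stop
- pan_right_top (a point): the same for the right pan, towards the balance's -y
- beam (a joint): tilt of the beam, rad: 0 level (empty), positive when the left pan is low, stops at about +0.12 and -0.12; the weights differ enough to tip it to a stop, in 1 s or, if nearly alike, up to 5 s
- bay_mouth (a point): centre of the ink bay's mouth in the printer's flat top, 75 mm above the desk: an upright slot 61 mm along x by 25 mm along y with a 3 mm lead-in. A cartridge goes in upright, length along x, either way round. At the +x end the nose of a sprung steel catch (12 mm wide) overhangs the slot by 6 mm, 4 to 31 mm above the mouth; the cartridge pushes it back with 1 N
- printer: label printer, fixed; origin on the desk under the bay mouth; 62 mm to -x, 92 mm to +x, 75 mm to each side; open door at +x, 52 mm above its top. The bay's cradle (sprung floor and catch) has an unmeasured height: a held cartridge's foot is 18 to 32 mm below the mouth. Floor: 1 N + 3.5 N/mm; the catch snaps after 2.8 mm (11 N), a hard stop comes 2 mm lower (18 N); over 35 N harms it; let go too early, it rises
- mug: green and white mug, 78 x 109 x 101 mm, loose bystander; origin under its middle
- tape_roll: tape roll lying flat, 100 x 100 x 45 mm, loose bystander; origin under its middle
- stapler: red stapler, 36 x 141 x 47 mm, loose bystander; origin under its middle
- glue_stick: yellow glue stick standing up, 26 mm across, 93 mm tall, loose bystander; origin under its foot
- correction_bottle: correction fluid bottle standing up, 30 mm across, 74 mm tall, loose bystander; origin under its foot
Not all that is in view belongs to the job. What is shaped like the part that bears cartridge_a_center but red is not meant.

How it is judged (in metres and radians):
On the way, in this order (a step that is already met when the one before it is completed fails the run):
1. both cartridges stand free on opposite pans and the beam has tipped to one side and settled (contact force between the fingers and cartridge_a below 0.05 N and contact force between the fingers and cartridge_b below 0.05 N and contact force between the arm and balance below 0.05 N and linear speed of each of cartridge_a, cartridge_b below 0.02 m/s and (value of joint beam above 0.05 rad or value of joint beam below -0.05 rad) and ((horizontal distance between cartridge_a_center and pan_left_top below 0.022 m and z of cartridge_a_center in the frame of pan_left_top between 0.026 and 0.034 m and angle between each of cartridge_a_center, cartridge_b_center's own z axis and vertical below 0.12 rad and horizontal distance between cartridge_b_center and pan_right_top below 0.022 m and z of cartridge_b_center in the frame of pan_right_top between 0.026 and 0.034 m) or (horizontal distance between cartridge_a_center and pan_right_top below 0.022 m and z of cartridge_a_center in the frame of pan_right_top between 0.026 and 0.034 m and angle between each of cartridge_a_center, cartridge_b_center's own z axis and vertical below 0.12 rad and horizontal distance between cartridge_b_center and pan_left_top below 0.022 m and z of cartridge_b_center in the frame of pan_left_top between 0.026 and 0.034 m))), for 0.3 s.
2. the heavier cartridge is the one taken off first: as it is lifted from the low pan the beam swings back through level under the other (value of joint beam between -0.075 and 0.075 rad and ((contact force between the fingers and cartridge_a above 0.5 N and contact force between the fingers and cartridge_b below 0.05 N and horizontal distance between cartridge_a_center and pan_left_top below 0.04 m and horizontal distance between cartridge_b_center and pan_right_top below 0.022 m and z of cartridge_b_center in the frame of pan_right_top between 0.026 and 0.034 m and angle between cartridge_b_center's own z axis and vertical below 0.12 rad) or (contact force between the fingers and cartridge_a above 0.5 N and contact force between the fingers and cartridge_b below 0.05 N and horizontal distance between cartridge_a_center and pan_right_top below 0.04 m and horizontal distance between cartridge_b_center and pan_left_top below 0.022 m and z of cartridge_b_center in the frame of pan_left_top between 0.026 and 0.034 m and angle between cartridge_b_center's own z axis and vertical below 0.12 rad) or (contact force between the fingers and cartridge_b above 0.5 N and contact force between the fingers and cartridge_a below 0.05 N and horizontal distance between cartridge_b_center and pan_left_top below 0.04 m and horizontal distance between cartridge_a_center and pan_right_top below 0.022 m and z of cartridge_a_center in the frame of pan_right_top between 0.026 and 0.034 m and angle between cartridge_a_center's own z axis and vertical below 0.12 rad) or (contact force between the fingers and cartridge_b above 0.5 N and contact force between the fingers and cartridge_a below 0.05 N and horizontal distance between cartridge_b_center and pan_right_top below 0.04 m and horizontal distance between cartridge_a_center and pan_left_top below 0.022 m and z of cartridge_a_center in the frame of pan_left_top between 0.026 and 0.034 m and angle between cartridge_a_center's own z axis and vertical below 0.12 rad))).
At the end, for the whole second after the job is handed in: the heavier cartridge sits upright in the bay with the catch over its shoulder, held down firmly on the sprung floor (over 9 N of contact with the printer), and the lighter one stands upright on its pan (within 22 mm of the pan's centre); both released and at rest (((horizontal distance between cartridge_a_center and bay_mouth below 0.005 m and z of cartridge_a_center in the frame of bay_mouth below 0.0135 m and contact force between cartridge_a and printer above 9 N and angle between cartridge_a_center's own z axis and vertical below 0.08 rad and angle between the x axis of cartridge_a_center and the x axis of bay_mouth, either way round below 0.12 rad and ((horizontal distance between cartridge_b_center and pan_left_top below 0.022 m and z of cartridge_b_center in the frame of pan_left_top between 0.026 and 0.034 m and angle between cartridge_b_center's own z axis and vertical below 0.12 rad) or (horizontal distance between cartridge_b_center and pan_right_top below 0.022 m and z of cartridge_b_center in the frame of pan_right_top between 0.026 and 0.034 m and angle between cartridge_b_center's own z axis and vertical below 0.12 rad)) and linear speed of each of cartridge_a, cartridge_b below 0.02 m/s) or (horizontal distance between cartridge_b_center and bay_mouth below 0.005 m and z of cartridge_b_center in the frame of bay_mouth below 0.0135 m and contact force between cartridge_b and printer above 9 N and angle between cartridge_b_center's own z axis and vertical below 0.08 rad and angle between the x axis of cartridge_b_center and the x axis of bay_mouth, either way round below 0.12 rad and ((horizontal distance between cartridge_a_center and pan_left_top below 0.022 m and z of cartridge_a_center in the frame of pan_left_top between 0.026 and 0.034 m and angle between cartridge_a_center's own z axis and vertical below 0.12 rad) or (horizontal distance between cartridge_a_center and pan_right_top below 0.022 m and z of cartridge_a_center in the frame of pan_right_top between 0.026 and 0.034 m and angle between cartridge_a_center's own z axis and vertical below 0.12 rad)) and linear speed of each of cartridge_b, cartridge_a below 0.02 m/s))); the robot touches nothing.
It fails at once if a cartridge is pressed into or against the printer with more than 35 N of contact force (contact force between any of cartridge_a, cartridge_b and printer above 35 N).
It fails at once if a cartridge is dropped or pressed on the balance with more than 20 N (contact force between any of cartridge_a, cartridge_b and balance above 20 N).
It fails at once if a cartridge is knocked over (angle between any of cartridge_a_center, cartridge_b_center's own z axis and vertical above 0.7 rad).
It fails at once if the mug, tape roll, stapler, glue stick or correction bottle is moved by more than 20 mm (distance of any of mug, tape_roll, stapler, glue_stick, correction_bottle from where it was at the start of the episode above 0.02 m).
It also fails if it takes over 64 s, if anything falls off the work surface, if the arm or the gripper's body presses on something with over 40 N, if the wrist force passes 120 N, or if a joint passes its speed limit or range.

ROBOT

A 6-joint arm with a two-finger parallel gripper is mounted at the origin on the work surface; the furniture and walls round the work are solid. World frame = base frame: x ahead of the robot, y to its left, z up, the work surface at z = 0. Lengths are in mm, angles in degrees, forces in N, time in s.
With the tool pointing down it reaches from about 275 to 850 mm from the base axis. Payload 5.2 kg.
Tool frame: the origin (TCP) lies midway between the tips of the shut fingers; the grasp point (between the pads) lies 19 mm behind it (arm.grip_point_offset is the distance from the TCP to the grasp point, in mm); x points along the fingers, y is the direction in which the jaws open and shut, and the axes are right-handed (so a half turn about x gives the same grasp; the last joint's range is limited). The gripper opens to 85 mm and grips with 20 to 120 N. Pads are 22 mm wide; open, the fingers measure 114 mm over their backs; the gripper's body (76 mm by 85 mm) begins 54 mm behind the grasp point. The pads swing forward as they close: fully open they stand 13 mm farther back than shut.
Start: joints at [-81.864, 14.817, 87.949, -0, 77.235, -11.62], TCP at [185.925, -517.626, 210.91] pointing down, gripper open.
Joint ranges: [-179.93, 179.93], [-52.35, 119.4], [10.71, 147.94], [-69.91, 249.91], [12.55, 155.21], [-178.61, 178.61]. Speed limits (degrees/s): [147.25, 147.25, 180, 180, 180, 180].

INTERFACE

Orientations are given as a 3x3 rotation matrix whose columns are the frame's x, y, z axes.
In Python, from bench import arm, optics, job gives the robot as it stands.
- The arm moves only by the tool send_rows, never from a script. Its argument "commands" is a list that holds one entry, the list of rows, each a list of 7 numbers: the closure, from 0 (fully open) to 1 (shut), then the shift along the tool's x, y, z in cm, then the turn, a rotation vector about the tool's x, y, z in degrees. A call has 1 to 20 rows; each row shifts and turns the commanded pose from where the row before left it, along the tool's axes as they then stand; what a row does not reach is not made up. A row lasts 1/10 s, in which the tool goes at most 50 mm and 8.59 degrees, less where a joint would pass 70% of its speed; a pose out of reach is approached as far as the arm can. A call is refused whole if a number of a shift passes 5 or a number of a turn 8.59, either way. A call with a gripper value outside its range is refused whole. The fingers move at their own pace and stop on an object; "squeeze" is the grip in N (left out, the last holds). Time passes only in rows, so rows that do not move let the fingers close. It gives the time, the measured TCP pose, the force and the opening at its end, in the units of the state.
- arm.get_state(): the state, without advancing time (a new reading comes with each control period).
- optics.capture(name): name is "scene" or "top" or "wrist"; returns a dict with "color" (400x640x3 uint8, red, green, blue), "z_map" (400x640 float32, mm along the optical axis (not along the pixel's ray), 0 where there is no reading), "fx", "fy", "cx", "cy" (pixels), "R" (3x3) and "t" (3): a world point X has camera coordinates R X + t; the wrist camera has in their place "mount" (4x4, takes a point from camera to tool coordinates, whose origin is the TCP and whose axes are the tool frame's). Camera axes: x right, y down, z forward; pixel columns grow to the right and rows downward; lengths in mm; the calibration is good to about 2 mm. A picture is of the moment at which its call begins: read the wrist's pose just before it.
- job.hand_in(): hands the job in, once; it reports no verdict.
The state is a dict: "time_s": time; "joint_pos": joint angles; "qd": joint speeds; "joint_efforts": joint torques, N m; "tool_pos": TCP position; "tcp_rot": TCP orientation; "wrist_force": force on the tool from outside, world axes, zero at the start; "moment": the same for the moment, N m; "grip_width": opening from 0.0 (shut) to 1.0 (fully open).
Only numpy, scipy, OpenCV 4.12 (cv2) and the standard library are available. Lean on these libraries where they do the work, as an engineer would, in place of code of your own. Each camera call takes 0.05 s, during which the arm holds its last target.

## Working session

There is one attempt and no reset: what is moved stays moved. The work goes in short steps, Python scripts to look and compute and a tool call to move; the robot and the scene stay as the last step left them, time stands still between calls to the robot, and variables do not carry over. Pictures are saved under pics/ and viewed, and the job is handed in when it is done.

Besides the shell and the picture viewer there is one more tool, called as a command line: name --argument value ..., lists and objects as JSON in quotes. send_rows: Moves the arm, as the interface text tells. Its arguments: {"type":"object","properties":{"commands":{"type":"array"},"squeeze":{"type":"number"}},"required":["commands"]}

```bash
mkdir -p pics; ls; python3 - <<'E'
from bench import arm, optics, job
import cv2,numpy as np
s=arm.get_state(); print(s)
for n in ["scene","top","wrist"]:
    c=optics.capture(n); cv2.imwrite(f"pics/{n}0.png",c["color"][:,:,::-1]); np.savez(f"{n}0.npz",**c)
    print(n,{k:v for k,v in c.items() if k not in("color","z_map")})
E
```

```text
pics
{'time_s': 0.0, 'joint_pos': array([-8.18638860e+01,  1.48580807e+01,  8.80125376e+01,  1.77176665e-03,
        7.72332625e+01, -1.16196314e+01]), 'qd': array([ 0.05081631,  0.01466723, -0.00665734, -0.06713383, -0.04052596,
        0.1573471 ]), 'joint_efforts': array([-1.77698257e-03, -4.46031260e+01, -2.90585124e+01, -5.33735092e-04,
        1.16850217e-02, -1.14498960e-05]), 'tool_pos': array([ 185.85698581, -517.04544425,  210.07556085]), 'tcp_rot': array([[-2.26738776e-04,  3.38004438e-01, -9.41144489e-01],
       [ 1.79908030e-03, -9.41142852e-01, -3.38004283e-01],
       [-9.99998356e-01, -1.76983319e-03, -3.94703548e-04]]), 'wrist_force': array([-0.07498335,  0.26749663,  0.25709076]), 'moment': array([-0.01851936,  0.01655837,  0.00551338]), 'grip_width': 1.001796143428581}
scene {'fx': 467.79179682430265, 'fy': 467.79179682430265, 'cx': 314.37362049415583, 'cy': 203.73656883287447, 'R': array([[-0.8078126 , -0.58924457,  0.01515415],
       [-0.27886596,  0.35940262, -0.89054115],
       [ 0.51930009, -0.72361634, -0.45465021]]), 't': array([397.71764539, 229.42666375, 900.58687522])}
top {'fx': 370.31076776791645, 'fy': 370.31076776791645, 'cx': 320.05882317722717, 'cy': 204.03300657213939, 'R': array([[-3.53662115e-03, -9.99755976e-01,  2.18055073e-02],
       [-9.80903991e-01, -7.72078387e-04, -1.94491040e-01],
       [ 1.94460415e-01, -2.20769502e-02, -9.80661897e-01]]), 't': array([-46.20740897, 494.70308082, 988.29392181])}
wrist {'fx': 313.7429391963707, 'fy': 313.7429391963707, 'cx': 321.5581768387864, 'cy': 200.50373295628626, 'mount': array([[-5.20831999e-04, -3.27187418e-01,  9.44959323e-01,
        -1.61883369e+02],
       [ 9.99998915e-01, -1.47284496e-03,  4.12029321e-05,
         7.36919050e-01],
       [ 1.37829749e-03,  9.44958319e-01,  3.27187830e-01,
        -8.46281555e+01],
       [ 0.00000000e+00,  0.00000000e+00,  0.00000000e+00,
         1.00000000e+00]])}
```

View pics/scene0.png

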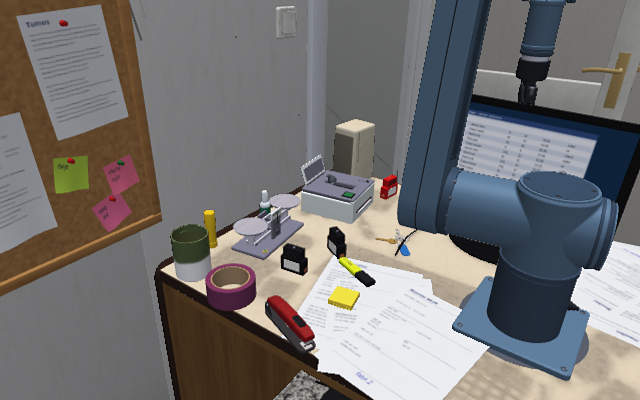

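View pics/top0.png

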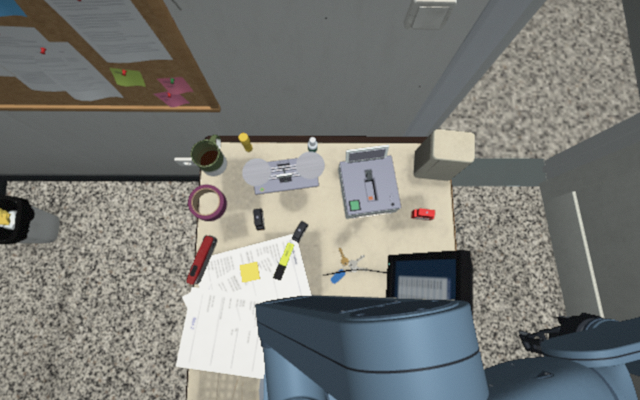

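View pics/wrist0.png

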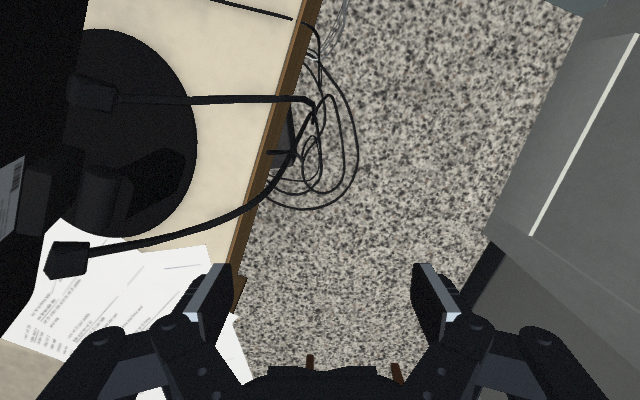

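Top view: cartridges at about (258,219) and (300,232), balance at (285,172) with pans at (257,168) and (311,165), printer at (368,185), and the red decoy at (424,214). Next I'll measure them.

```bash
cat > h.py <<'E'
import numpy as np,cv2
from bench import arm, optics, job
def load(n):
    d=np.load(n,allow_pickle=True); return {k:d[k] for k in d.files}
def cloud(c,pose=None):
    z=c["z_map"].astype(float); v,u=np.mgrid[0:z.shape[0],0:z.shape[1]]
    P=np.stack([(u-c["cx"])*z/c["fx"],(v-c["cy"])*z/c["fy"],z],-1)
    if "R" in c: W=(P-c["t"])@c["R"]
    else:
        M=c["mount"]; T=P@M[:3,:3].T+M[:3,3]
        W=T@pose[1].T+pose[0]
    W[z<=0]=np.nan
    return W
def cap(n,name=None):
    s=arm.get_state(); c=optics.capture(n)
    W=cloud(c,(s["tool_pos"],s["tcp_rot"]))
    if name: cv2.imwrite(f"pics/{name}.png",c["color"][:,:,::-1]); np.savez(f"{name}.npz",W=W,pos=s["tool_pos"],rot=s["tcp_rot"],**c)
    return c,W,s
E
python3 - <<'E'
from h import *
for n in["top0","scene0"]:
    c=load(n+".npz");W=cloud(c);np.set_printoptions(precision=0,suppress=True)
    pts={"top0":dict(cA=(258,218),cB=(300,231),panL=(257,168),panR=(311,165),pr=(355,195),red=(424,214),desk=(330,220),mug=(205,158),glue=(245,142),corr=(312,145),tape=(190,203),stap=(200,260),door=(367,155)),"scene0":dict(cA=(293,258),cB=(337,240),desk=(320,260))}[n]
    for k,(u,v) in pts.items(): print(n,k,W[v,u])
c=load("top0.npz")
im=c["color"][120:290,180:440,::-1]
cv2.imwrite("pics/topz.png",cv2.resize(im,None,fx=3,fy=3,interpolation=cv2.INTER_CUBIC))
c=load("scene0.npz")
im=c["color"][110:310,180:420,::-1]
cv2.imwrite("pics/scenez.png",cv2.resize(im,None,fx=3,fy=3,interpolation=cv2.INTER_CUBIC)[:600,:800])
E
```

```text
top0 cA [453. 124.  60.]
top0 cB [418.   8.  59.]
top0 panL [594. 130.  66.]
top0 panR [602. -21.  70.]
top0 pr [ 515. -142.   75.]
top0 red [ 465. -336.   57.]
top0 desk [457. -77.  -2.]
top0 mug [637. 289.  23.]
top0 glue [664. 162.  84.]
top0 corr [666. -24.  55.]
top0 tape [498. 317.  44.]
top0 stap [341. 281.  40.]
top0 door [ 621. -175.  101.]
scene0 cA [454. 133.  36.]
scene0 cB [408.  28.  48.]
scene0 desk [433.  59.  -1.]
```

View pics/topz.png

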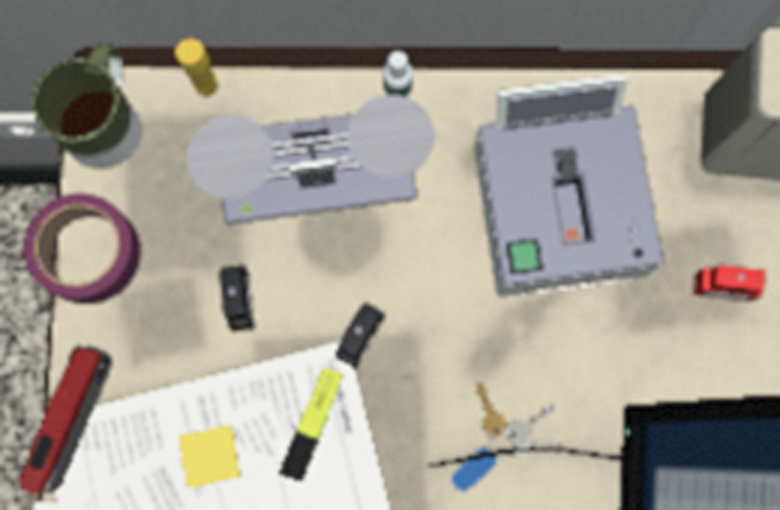

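View pics/scenez.png

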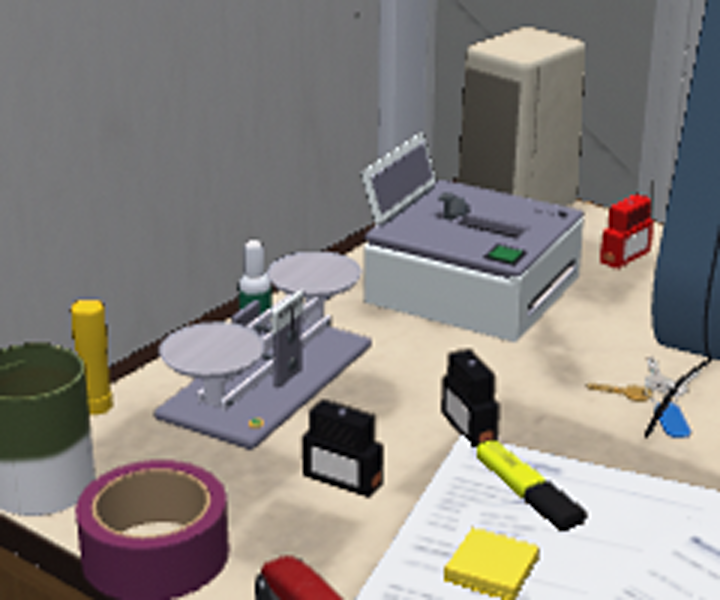

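```bash
python3 - <<'E'
from h import *
np.set_printoptions(precision=1,suppress=True)
c=load("top0.npz");W=cloud(c)
reg=W[240:310,385:475].reshape(-1,3)
print("monitor",np.nanmin(reg,0),np.nanmax(reg,0))
print("tower",[W[v,u] for v,u in((140,440),(150,430),(165,430))])
W2=cloud(load("scene0.npz")); reg=W2[95:200,470:640].reshape(-1,3)
m=reg[:,0]<600; print("mon scene",np.nanpercentile(reg,[2,50,98],axis=0))
def box(P):
    r=cv2.minAreaRect(P[:,:2].astype(np.float32)); return r
for n,(x,y) in dict(A=(453,124),B=(418,8),red=(465,-336)).items():
    m=(np.hypot(W[...,0]-x,W[...,1]-y)<45)&(W[...,2]>50)
    P=W[m]; print(n,len(P),P.mean(0),box(P))
for n,(x,y) in dict(L=(594,130),R=(602,-21)).items():
    m=(np.hypot(W[...,0]-x,W[...,1]-y)<55)&(abs(W[...,2]-69)<5)
    P=W[m]; print(n,len(P),P.mean(0),box(P),cv2.minEnclosingCircle(P[:,:2].astype(np.float32)))
m=(abs(W[...,0]-520)<110)&(abs(W[...,1]+175)<100)&(abs(W[...,2]-75)<4)
P=W[m];print("printer",len(P),P.mean(0),box(P))
E
```

```text
monitor [ 142.1 -829.1 -764.5] [473.4 -88.2 782.2]
tower [array([ 636.3, -351.1,  177.1]), array([ 617. , -331. ,  155.7]), array([ 585.8, -338.6,  125.3])]
mon scene [[  -93.9 -1307.5   116.2]
 [   56.6  -274.    273. ]
 [  252.2    53.1   338.9]]
A 127 [454.7 125.2  57.8] ((455.6803283691406, 125.94520568847656), (45.96689987182617, 20.840877532958984), 8.551477432250977)
B 128 [419.1   9.8  57.9] ((419.4241638183594, 9.919822692871094), (20.56795883178711, 45.01448059082031), 61.49771499633789)
red 130 [ 468.3 -342.5   57.7] ((468.4594421386719, -343.3634033203125), (45.75364685058594, 20.57831573486328), 81.3385238647461)
L 628 [580.6 129.5  68.8] ((580.5596313476562, 129.23529052734375), (78.34315490722656, 77.44136047363281), 46.58646011352539) ((579.8995971679688, 129.32838439941406), 40.218605041503906)
R 620 [601.1 -19.3  68.8] ((600.65869140625, -19.206130981445312), (79.2527084350586, 78.36222076416016), 25.60877799987793) ((600.9724731445312, -19.090394973754883), 40.28377151489258)
printer 2315 [ 543.2 -184.3   73.8] ((544.4072875976562, -185.0850067138672), (152.33584594726562, 149.5298309326172), 7.81735372543335)
```

```bash
python3 - <<'E'
from h import *
np.set_printoptions(precision=1,suppress=True)
W=np.concatenate([cloud(load("top0.npz")).reshape(-1,3),cloud(load("scene0.npz")).reshape(-1,3)])
W=W[~np.isnan(W).any(1)]
W=W[(W[:,2]>-20)&(abs(W[:,1])<700)&(W[:,0]<900)&(W[:,0]>0)]
for x in range(0,850,50):
    row=[]
    for y in range(-600,400,50):
        q=W[(abs(W[:,0]-x)<25)&(abs(W[:,1]-y)<25),2]
        row.append("%4d"%np.max(q) if len(q) else "   .")
    print(x,*row)
E
```

```text
0    .    .    .    .    .    .  342  297    .    .    .  294  294  295   16    3    3    3    3    .
50    .    .    .    .    .    .  342  286    .    .    .  295  294  294   14    7    7    9    6    7
100    .    .  545    .    .    .  342  270   12    6   13  268  283  282  241    7    8    7    8    6
150    .  540  544  348    .  676  679  261   12    8    3    2  285  390  289    7    8    6    7    6
200  336  438  543  540  653  676  701  723  735  792  795  786  661  491  316    6    7    6    8    .
250    .  486  540  600  650  339  343  228   69  790  795  789  675  500  323    7    7    7    7    5
300    .    .    .    .    .  340  343  213   63    9   10    9    6   19   16   18   14    8   49    .
350    .    .    .    2    1  341  342  206    3    8    6    3    5   18    8   17   14   48   49    .
400    .    .    .    2    4    4    4    3    5    4    5    4   62   60    7    5    3   47   45    .
450    .    .    .   38    4   62   62   74   76   79   76    4   62    3   65   62    3   49   46    .
500    .    .    .   40    3   61   62   78   78   79   77    3    4    5   60   62   46   48   48   44
550    .    .    .   79   66    3    2   78   93   90   78   72   74   86   73   75    3   47   47    .
600    .    .    .  180  180  181  153   84  113  125  127   74   76   81   74   73    6  101  102    .
650    .    .    .  180  180  180   95  125  128  129  126   76   73   15   13   97   93  102  102    .
700    .    .    .    .    0    3    3    3    2    4    2   75   75    3    5   95   93   90    2    .
750    .    .    .  516  522  522  521  524  526  528  529  532  534  536  538  540  542  545  547  549
800    .    .    .    .    .  519  521  524  526  528  530  532  534  536  538  540  542  537   61   62
```

```bash
cat >> h.py <<'E'
from scipy.spatial.transform import Rotation as Ro
def sim(pos,R,rows):
    for r in rows:
        pos=pos+R@(np.array(r[1:4])*10); R=R@Ro.from_rotvec(np.array(r[4:]),degrees=True).as_matrix()
    return pos,R
def plan(pos,R,wps,clo,dec=1):
    """wps: list of (n, dpos world, yaw deg world)"""
    rows=[]
    tgt=np.array(pos,float)
    for n,d,yaw in wps:
        for i in range(n):
            tgt=tgt+np.array(d)/n
            s=np.round(R.T@(tgt-pos)/10,dec)+0.
            r=[clo,*s.tolist(),round(-yaw/n,2),0,0]
            rows.append(r); pos,R=sim(pos,R,[r])
    print(str(rows).replace(" ","")); print(pos,yawz(R)); return pos,R
def yawz(R): return np.degrees(np.arctan2(R[1,2],R[0,2]))
E
python3 - <<'E'
from h import *
s=arm.get_state()
plan(s["tool_pos"],s["tcp_rot"],[(5,(0,0,240),42.2),(15,(480-186,60+517,0),126.6)],0)
E
```

```text
[[0,-4.8,0.0,0.0,-8.44,0,0],[0,-4.8,0.0,0.0,-8.44,0,0],[0,-4.8,0.0,0.0,-8.44,0,0],[0,-4.8,0.0,0.0,-8.44,0,0],[0,-4.8,0.0,0.0,-8.44,0,0],[0,0.0,-0.1,-4.3,-8.44,0,0],[0,0.0,0.6,-4.3,-8.44,0,0],[0,0.0,1.1,-4.2,-8.44,0,0],[0,0.0,1.8,-3.9,-8.44,0,0],[0,0.0,2.4,-3.6,-8.44,0,0],[0,0.0,2.8,-3.3,-8.44,0,0],[0,0.0,3.3,-2.8,-8.44,0,0],[0,0.0,3.7,-2.3,-8.44,0,0],[0,0.0,3.9,-1.7,-8.44,0,0],[0,0.1,4.2,-1.1,-8.44,0,0],[0,0.0,4.3,-0.5,-8.44,0,0],[0,0.0,4.3,0.1,-8.44,0,0],[0,0.0,4.2,0.8,-8.44,0,0],[0,0.0,4.1,1.3,-8.44,0,0],[0,0.0,3.9,2.0,-8.44,0,0]]
[479.67537572  60.07108432 450.03523148] 8.55469211912021
```

send_rows --commands '[[[0,-4.8,0,0,-8.44,0,0],[0,-4.8,0,0,-8.44,0,0],[0,-4.8,0,0,-8.44,0,0],[0,-4.8,0,0,-8.44,0,0],[0,-4.8,0,0,-8.44,0,0],[0,0,-0.1,-4.3,-8.44,0,0],[0,0,0.6,-4.3,-8.44,0,0],[0,0,1.1,-4.2,-8.44,0,0],[0,0,1.8,-3.9,-8.44,0,0],[0,0,2.4,-3.6,-8.44,0,0],[0,0,2.8,-3.3,-8.44,0,0],[0,0,3.3,-2.8,-8.44,0,0],[0,0,3.7,-2.3,-8.44,0,0],[0,0,3.9,-1.7,-8.44,0,0],[0,0.1,4.2,-1.1,-8.44,0,0],[0,0,4.3,-0.5,-8.44,0,0],[0,0,4.3,0.1,-8.44,0,0],[0,0,4.2,0.8,-8.44,0,0],[0,0,4.1,1.3,-8.44,0,0],[0,0,3.9,2.0,-8.44,0,0]]]'

```text
time_s: 2.15
tool_pos: [480.0, 61.8, 449.8]
tcp_rot: [[-0.0, -0.155, 0.988], [-0.0, 0.988, 0.155], [-1.0, -0.0, -0.0]]
wrist_force: [-0.5, -0.7, 0.5]
grip_width: 0.999
```

```bash
python3 - <<'E'
from h import *
c,W,s=cap("wrist","w1")
E
```

```text
(no output)
```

View pics/w1.png

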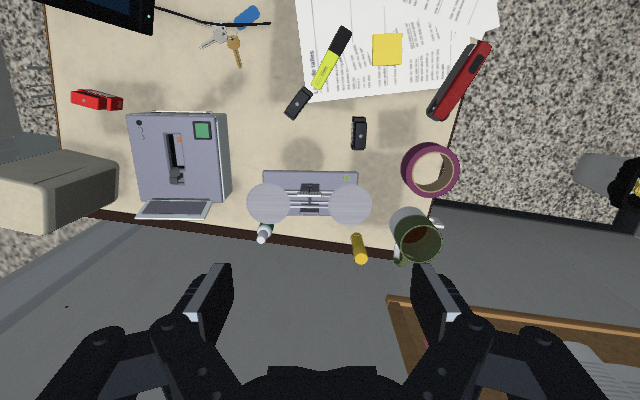

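The wrist view shows the whole work area: cartridges at (298,103) and (358,133), pans at (268,205) and (350,204), and the bay at (177,158). I'll measure from this view too.

```bash
cat > meas.py <<'E'
from h import *
np.set_printoptions(precision=1,suppress=True)
def box(P): return cv2.minAreaRect(P[:,:2].astype(np.float32))
def run(W):
    for n,(x,y) in dict(A=(455,125),B=(419,10)).items():
        m=(np.hypot(W[...,0]-x,W[...,1]-y)<45)&(W[...,2]>52)&(W[...,2]<70)
        P=W[m]; 
        if len(P): print(n,len(P),P.mean(0),np.median(P[:,2]),box(P))
    for n,(x,y) in dict(L=(581,129),R=(601,-20)).items():
        m=(np.hypot(W[...,0]-x,W[...,1]-y)<55)&(abs(W[...,2]-69)<6)
        P=W[m]; 
        if len(P): print(n,len(P),P.mean(0),np.median(P[:,2]),cv2.minEnclosingCircle(P[:,:2].astype(np.float32)))
    m=(abs(W[...,0]-520)<110)&(abs(W[...,1]+175)<100)&(abs(W[...,2]-75)<4)
    P=W[m];
    if len(P): print("printer",len(P),P.mean(0),np.median(P[:,2]),box(P))
E
python3 - <<'E'
from meas import *
c=load("w1.npz"); run(c["W"])
W=c["W"]; print("desk",W[130,270],W[180,240])
cv2.imwrite("pics/w1z.png",cv2.resize(c["color"][90:230,110:250,::-1],None,fx=4,fy=4,interpolation=cv2.INTER_CUBIC))
E
```

```text
A 322 [457.2 124.7  58.5] 58.67208544354881 ((457.6048583984375, 125.2728271484375), (44.83186721801758, 21.3035831451416), 8.57491683959961)
B 349 [422.1   9.7  58.6] 58.852337012589715 ((422.18359375, 9.306856155395508), (21.265247344970703, 45.64131164550781), 60.124629974365234)
L 1419 [582.8 128.7  69.2] 69.1861858912194 ((583.0142822265625, 128.63778686523438), 40.67215347290039)
R 1427 [603.3 -20.4  69.3] 69.22958067595351 ((603.5716552734375, -19.815420150756836), 40.59722900390625)
printer 6614 [ 542.3 -185.3   74.1] 74.08944719009614 ((547.184814453125, -185.8687286376953), (153.09632873535156, 150.1910400390625), 7.636497497558594)
desk [481.  -39.4  -2. ] [589.1 -89.2  -1. ]
```

View pics/w1z.png

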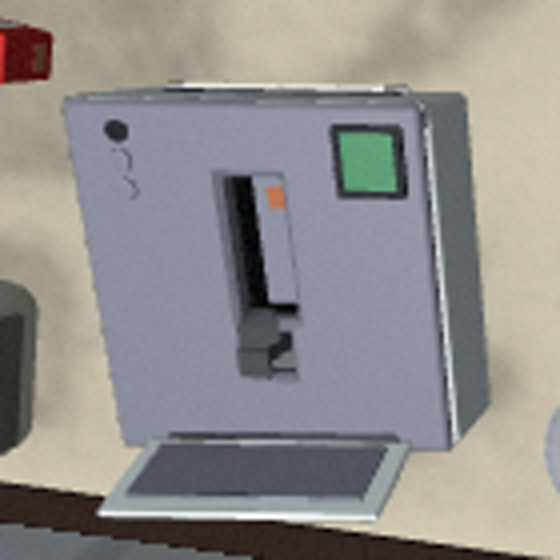

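send_rows --commands '[[[0,4.2,0.83,-0.16,0,0,0],[0,4.2,0.83,-0.16,0,0,0],[0,4.2,0.83,-0.16,0,0,0],[0,4.2,0.83,-0.16,0,0,0],[0,4.2,0.83,-0.16,0,0,0],[0,4.2,0.83,-0.16,0,0,0],[0,4.2,0.83,-0.16,0,0,0],[0,4.2,0.83,-0.16,0,0,0],[0,0,0,0,0,0,0],[0,0,0,0,0,0,0]]]'

```text
time_s: 3.2
tool_pos: [457.0, 123.5, 114.2]
tcp_rot: [[-0.001, -0.149, 0.989], [-0.0, 0.989, 0.149], [-1.0, -0.0, -0.001]]
wrist_force: [-0.7, 0.5, 0.6]
grip_width: 0.996
```

```bash
python3 - <<'E'
from meas import *
c,W,s=cap("wrist","w2"); print(s["tool_pos"],yawz(s["tcp_rot"])); run(W)
E
```

```text
[457.  123.5 114.2] 8.566496369361056
A 1606 [455.9 125.2  58.6] 58.797743961744494 ((457.4901428222656, 125.72692108154297), (46.58978271484375, 20.482730865478516), 8.088833808898926)
B 2107 [420.8  11.3  58.5] 58.796581633484045 ((421.807861328125, 9.814227104187012), (21.012378692626953, 46.51552963256836), 60.32576370239258)
L 4104 [572.5 127.3  69.2] 69.10481698722418 ((581.8034057617188, 128.46542358398438), 40.558189392089844)
R 891 [574.3 -27.5  69.4] 69.1935444172768 ((602.294189453125, -19.771560668945312), 40.402976989746094)
printer 1073 [ 586.8 -109.8   73.4] 73.62381773301377 ((578.4945678710938, -106.62454986572266), (19.672748565673828, 75.27103424072266), 81.50747680664062)
```

View pics/w2.png

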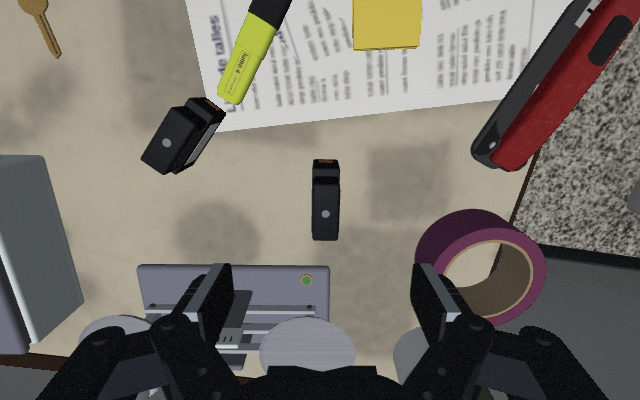

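send_rows --commands '[[[0,1.9,0.1,0,0,0,0],[0,1.9,0.1,0,0,0,0],[0,1.9,0,0,0,0,0],[0,1.9,0,0,0,0,0],[0,0,0,0,0,0,0],[0,0,0,0,0,0,0]]]' --squeeze 40

```text
time_s: 3.85
tool_pos: [458.7, 125.4, 39.8]
tcp_rot: [[0.003, -0.148, 0.989], [0.0, 0.989, 0.148], [-1.0, -0.0, 0.003]]
wrist_force: [0.3, 0.1, 0.5]
grip_width: 1.0
```

send_rows --commands '[[[0.3,0,0,0,0,0,0],[0.6,0,0,0,0,0,0],[0.8,0,0,0,0,0,0],[1,0,0,0,0,0,0],[1,0,0,0,0,0,0],[1,0,0,0,0,0,0],[1,0,0,0,0,0,0]]]'

```text
time_s: 4.55
tool_pos: [457.0, 125.8, 38.3]
tcp_rot: [[0.0, -0.149, 0.989], [0.0, 0.989, 0.149], [-1.0, 0.0, 0.0]]
wrist_force: [-1.5, 0.5, 5.0]
grip_width: 0.2
```

send_rows --commands '[[[1,-2,0,0,0,0,0],[1,-3,0,0,0,0,0],[1,-4,0,0,0,0,0],[1,-3,0,0,0,0,0],[1,0,-0.4,3.1,0,0,0],[1,0,-0.4,3.1,0,0,0],[1,0,-0.4,3.1,0,0,0],[1,0,-0.4,3.1,0,0,0],[1,1,0,0,0,0,0],[1,1,0,0,0,0,0],[1,1,0,0,0,0,0],[1,0,0,0,0,0,0],[1,0,0,0,0,0,0]]]'

```text
time_s: 5.85
tool_pos: [580.9, 128.4, 127.7]
tcp_rot: [[-0.001, -0.149, 0.989], [-0.0, 0.989, 0.149], [-1.0, 0.0, -0.001]]
wrist_force: [-0.2, 0.4, -0.4]
grip_width: 0.2
```

```bash
python3 - <<'E'
from meas import *
c,W,s=cap("wrist","w3"); print(s["tool_pos"],yawz(s["tcp_rot"])); run(W)
c,W,s=cap("top","t3");run(W)
c,W,s=cap("scene","s3")
cv2.imwrite("pics/s3z.png",cv2.resize(c["color"][130:290,180:400,::-1],None,fx=3,fy=3,interpolation=cv2.INTER_CUBIC))
E
```

```text
[580.9 128.4 127.7] 8.56827905620457
L 5330 [575.6 128.2  69.2] 69.1124473488923 ((582.570556640625, 128.8451690673828), 40.54286575317383)
R 8540 [602.1 -21.   69.2] 69.1435182548617 ((602.9049682617188, -19.946617126464844), 40.80135726928711)
printer 211 [ 603.3 -103.7   72.6] 72.60715129933271 ((600.1011352539062, -103.23755645751953), (6.932732582092285, 30.05417823791504), 80.51918029785156)
B 127 [419.2   9.7  58.2] 58.21137063892022 ((419.53131103515625, 9.872469902038574), (20.737150192260742, 45.282894134521484), 60.82841110229492)
L 243 [575.4 109.8  68.7] 68.69771242066531 ((576.8679809570312, 123.19922637939453), 37.726219177246094)
R 626 [601.2 -19.2  68.7] 68.73486567368201 ((601.0014038085938, -18.645296096801758), 40.99028778076172)
printer 2350 [ 542.2 -184.9   73.8] 73.68096911712777 ((544.3604736328125, -185.3763885498047), (152.4004669189453, 150.0979766845703), 7.995633602142334)
```

View pics/w3.png

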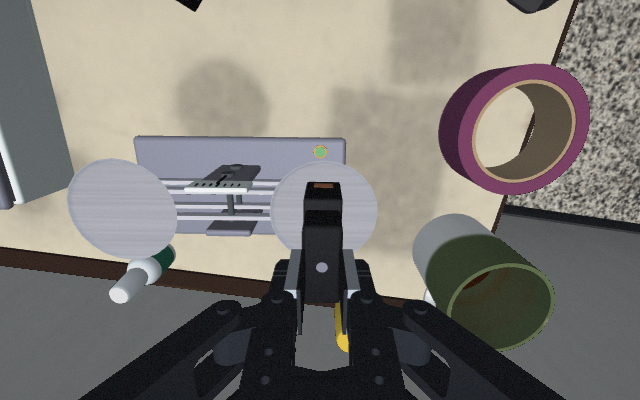

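View pics/s3z.png

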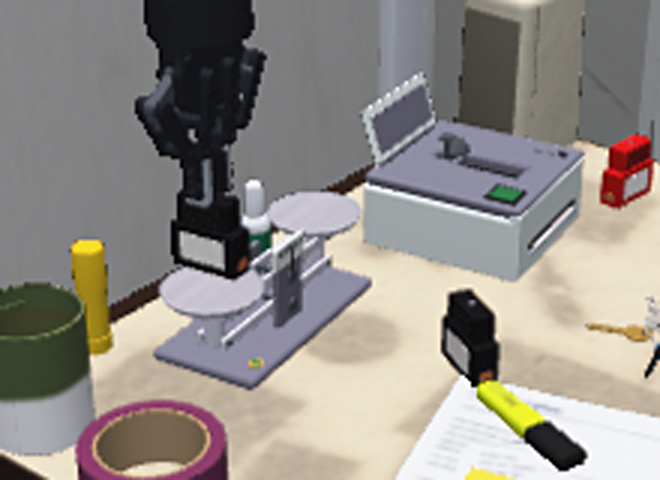

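Cartridge A is held upright over the left pan at (322,268) in the wrist view. Now I'll lower it onto the pan.

send_rows --commands '[[[1,0.8,0,0.1,0,0,0],[1,0.6,0,0,0,0,0],[1,0.4,0,0,0,0,0],[1,0.3,0,0,0,0,0],[1,0.3,0,0,0,0,0],[1,0.2,0,0,0,0,0],[1,0,0,0,0,0,0],[1,0,0,0,0,0,0]]]'

```text
time_s: 6.8
tool_pos: [582.9, 128.5, 102.0]
tcp_rot: [[0.0, -0.149, 0.989], [0.0, 0.989, 0.149], [-1.0, 0.0, 0.0]]
wrist_force: [0.5, -0.6, 0.5]
grip_width: 0.201
```

```bash
python3 - <<'E'
from h import *
c,W,s=cap("top","t4"); print(s["tool_pos"],s["wrist_force"])
for n,(x,y) in dict(L=(581,129),R=(601,-20)).items():
    m=(np.hypot(W[...,0]-x,W[...,1]-y)<35)&(W[...,2]>50)&(W[...,2]<85)
    print(n,np.percentile(W[m][:,2],[10,50,90]))
E
```

```text
[582.94362207 128.48337331 101.98959418] [ 0.49859229 -0.61180468  0.49722544]
L [58.28053785 60.92593979 64.84952143]
R [74.29937674 76.62002471 78.92058718]
```

send_rows --commands '[[[1,0.1,0,0,0,0,0],[1,0,0,0,0,0,0],[0.76,0,0,0,0,0,0],[0.7,0,0,0,0,0,0],[0.6,0,0,0,0,0,0],[0.5,0,0,0,0,0,0],[0.5,0,0,0,0,0,0],[0.5,-1,0,0,0,0,0],[0.5,-2,0,0,0,0,0],[0.5,-3,0,0,0,0,0],[0.5,-4,0,0,0,0,0],[0.5,0,0,0,0,0,0]]]'

```text
time_s: 8.05
tool_pos: [586.4, 128.7, 208.1]
tcp_rot: [[0.012, -0.149, 0.989], [0.0, 0.989, 0.149], [-1.0, -0.001, 0.012]]
wrist_force: [-0.7, 0.0, -0.1]
grip_width: 0.5
```

```bash
python3 - <<'E'
from meas import *
c,W,s=cap("wrist","w5"); print(s["tool_pos"],yawz(s["tcp_rot"])); 
m=(np.hypot(W[...,0]-582,W[...,1]-129)<40)&(W[...,2]>112)&(W[...,2]<130)
P=W[m]; print(len(P),P.mean(0),box(P))
E
```

```text
[586.4 128.7 208.1] 8.565078885833302
1283 [581.7 127.9 119.6] ((582.9155883789062, 128.10617065429688), (45.4444465637207, 20.91658592224121), 9.303625106811523)
```

View pics/w5.png

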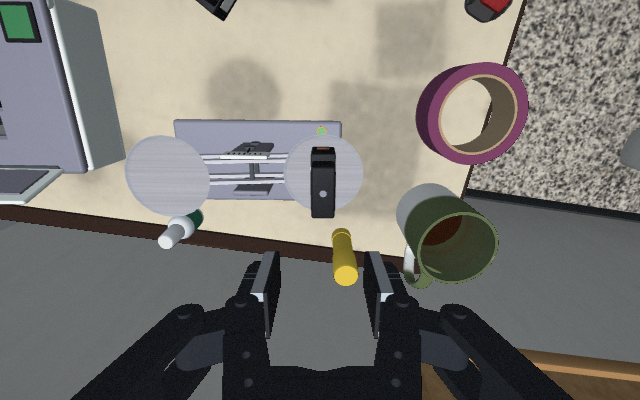

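```bash
python3 - <<'E'
from h import *
s=arm.get_state()
R=Ro.from_euler('z',8.57,degrees=True).as_matrix()@np.array([[0,0,1],[0,1,0],[-1,0,0.]])
plan(np.array([583.1,128.5,201]),R,[(5,(421.5-583.1,9.8-128.5,0),-38.1),(3,(0,0,-100),0)],0.2,2)
E
```

```text
[[0.2,0.0,-1.87,-3.55,7.62,0,0],[0.2,0.0,-2.32,-3.27,7.62,0,0],[0.2,0.0,-2.73,-2.94,7.62,0,0],[0.2,0.0,-3.1,-2.54,7.62,0,0],[0.2,0.0,-3.41,-2.12,7.62,0,0],[0.2,3.33,0.0,0.0,0.0,0,0],[0.2,3.34,0.0,0.0,0.0,0,0],[0.2,3.33,0.0,0.0,0.0,0,0]]
[421.44125361   9.78173741 101.        ] -29.53
```

send_rows --commands '[[[0.2,0,-1.87,-3.55,7.62,0,0],[0.2,0,-2.32,-3.27,7.62,0,0],[0.2,0,-2.73,-2.94,7.62,0,0],[0.2,0,-3.1,-2.54,7.62,0,0],[0.2,0,-3.41,-2.12,7.62,0,0],[0.2,3,0,0,0,0,0],[0.2,3,0,0,0,0,0],[0.2,2,0,0,0,0,0],[0.2,0,0,0,0,0,0],[0.2,0,0,0,0,0,0]]]'

```text
time_s: 9.1
tool_pos: [420.8, 9.9, 120.9]
tcp_rot: [[-0.001, 0.493, 0.87], [0.0, 0.87, -0.493], [-1.0, -0.0, -0.001]]
wrist_force: [0.7, -0.0, 0.8]
grip_width: 0.796
```

```bash
python3 - <<'E'
from meas import *
c,W,s=cap("wrist","w6"); print(s["tool_pos"],yawz(s["tcp_rot"])); run(W)
E
```

```text
[420.8   9.9 120.9] -29.544025594768584
B 1559 [420.4  10.2  58.5] 58.806721378925474 ((421.76422119140625, 9.586539268493652), (21.15123176574707, 46.16432571411133), 59.64684295654297)
L 474 [561.6 122.4  69. ] 69.27602365682422 ((581.7828369140625, 127.51676940917969), 39.71623992919922)
R 10 [568.  -11.2  74.3] 74.44151631366228 ((568.833740234375, -11.6159086227417), 8.358024597167969)
printer 512 [ 501.2 -169.3   73.7] 73.9001119681956 ((505.1849060058594, -158.61773681640625), (95.94926452636719, 28.07213020324707), 81.14510345458984)
```

View pics/w6.png

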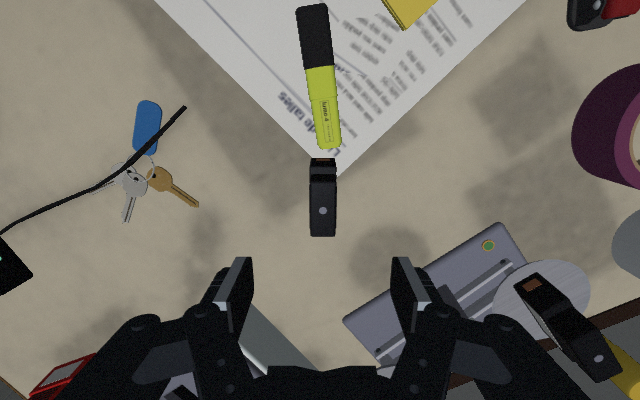

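Aligned with cartridge B, which is at (322,198) in the wrist view. Descending 83 mm, then grasping.

send_rows --commands '[[[0.2,2.5,0,0,0,0,0],[0.2,2.5,0,0.05,0,0,0],[0.2,2,0,0,0,0,0],[0.2,1.3,0,0,0,0,0],[0.2,0,0,0,0,0,0],[0.5,0,0,0,0,0,0],[0.7,0,0,0,0,0,0],[1,0,0,0,0,0,0],[1,0,0,0,0,0,0],[1,0,0,0,0,0,0],[1,0,0,0,0,0,0]]]'

```text
time_s: 10.25
tool_pos: [422.5, 9.5, 38.9]
tcp_rot: [[0.002, 0.493, 0.87], [-0.0, 0.87, -0.493], [-1.0, 0.001, 0.002]]
wrist_force: [-0.9, 1.7, 6.4]
grip_width: 0.196
```

```bash
python3 - <<'E'
from h import *
R=Ro.from_euler('z',-29.53,degrees=True).as_matrix()@np.array([[0,0,1],[0,1,0],[-1,0,0.]])
plan(np.array([421.9,9.6,38.3]),R,[(3,(0,0,90),0),(1,(0,0,20),0),(6,(602.5-421.9,-19.7-9.6,0),38.1)],1,2)
E
```

```text
[[1,-3.0,0.0,0.0,0.0,0,0],[1,-3.0,0.0,0.0,0.0,0,0],[1,-3.0,0.0,0.0,0.0,0,0],[1,-2.0,0.0,0.0,0.0,0,0],[1,0.0,1.06,2.86,-6.35,0,0],[1,0.0,0.73,2.96,-6.35,0,0],[1,0.0,0.41,3.02,-6.35,0,0],[1,0.0,0.07,3.05,-6.35,0,0],[1,0.0,-0.27,3.04,-6.35,0,0],[1,0.0,-0.61,2.99,-6.35,0,0]]
[602.54577744 -19.71228509 148.3       ] 8.57
```

send_rows --commands '[[[1,-3,0,0,0,0,0],[1,-3,0,0,0,0,0],[1,-3,0,0,0,0,0],[1,-2,0,0,0,0,0],[1,0,1.06,2.86,-6.35,0,0],[1,0,0.73,2.96,-6.35,0,0],[1,0,0.41,3.02,-6.35,0,0],[1,0,0.07,3.05,-6.35,0,0],[1,0,-0.27,3.04,-6.35,0,0],[1,0,-0.61,2.99,-6.35,0,0],[1,0,0,0,0,0,0],[1,1,0,0,0,0,0],[1,0,0,0,0,0,0],[1,0,0,0,0,0,0]]]'

```text
time_s: 11.65
tool_pos: [600.7, -19.4, 137.3]
tcp_rot: [[-0.002, -0.148, 0.989], [0.0, 0.989, 0.148], [-1.0, 0.001, -0.002]]
wrist_force: [-0.5, -0.1, -0.7]
grip_width: 0.188
```

```bash
python3 - <<'E'
from meas import *
c,W,s=cap("wrist","w7"); print(s["tool_pos"],yawz(s["tcp_rot"]))
m=(np.hypot(W[...,0]-603,W[...,1]+20)<45)&(W[...,2]>72)&(W[...,2]<83);P=W[m]
print("R",len(P),np.median(P[:,2]),cv2.minEnclosingCircle(P[:,:2].astype(np.float32)))
E
```

```text
[600.7 -19.4 137.3] 8.524627715665714
R 5157 78.10102721298799 ((603.13720703125, -19.144529342651367), 40.55311965942383)
```

View pics/w7.png

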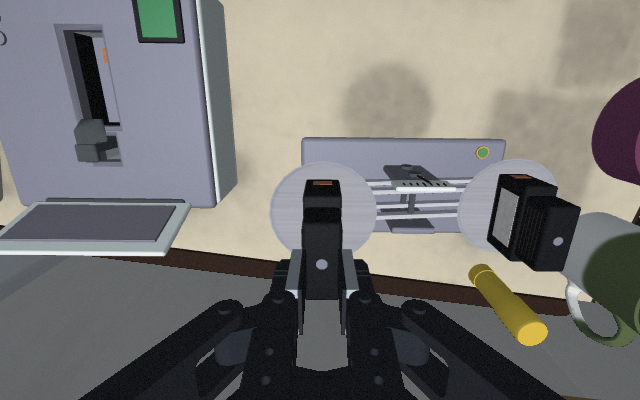

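send_rows --commands '[[[1,0.8,0,0.1,0,0,0],[1,0.6,0,0,0,0,0],[1,0.3,0,0,0,0,0],[1,0.2,0,0,0,0,0],[1,0.2,0,0,0,0,0],[1,0,0,0,0,0,0],[1,0,0,0,0,0,0]]]'

```text
time_s: 12.4
tool_pos: [603.3, -19.7, 117.1]
tcp_rot: [[0.0, -0.149, 0.989], [-0.0, 0.989, 0.149], [-1.0, -0.0, 0.0]]
wrist_force: [0.5, 0.4, 0.0]
grip_width: 0.189
```

```bash
python3 - <<'E'
from meas import *
c,W,s=cap("wrist","w8"); print(s["tool_pos"],s["wrist_force"])
m=(np.hypot(W[...,0]-603,W[...,1]+20)<45)&(W[...,2]>65)&(W[...,2]<83);P=W[m]
print("R",len(P),np.median(P[:,2]))
E
```

```text
[603.3 -19.7 117.1] [0.5 0.4 0. ]
R 5972 77.01665405001413
```

The pan has dropped 1.1 mm, so the foot is touching it. Releasing.

send_rows --commands '[[[0.79,0,0,0,0,0,0],[0.76,0,0,0,0,0,0],[0.7,0,0,0,0,0,0],[0.6,0,0,0,0,0,0],[0.5,0,0,0,0,0,0],[0.5,0,0,0,0,0,0],[0.5,-1,0,0,0,0,0],[0.5,-2,0,0,0,0,0],[0.5,-3,0,0,0,0,0],[0.5,-2,0,0,0,0,0],[0.5,0,0,0,0,0,0],[0.5,0,0,0,0,0,0]]]'

```text
time_s: 13.65
tool_pos: [603.3, -19.6, 197.4]
tcp_rot: [[0.001, -0.149, 0.989], [-0.0, 0.989, 0.149], [-1.0, -0.0, 0.001]]
wrist_force: [0.5, 0.6, -1.4]
grip_width: 0.497
```

```bash
cat > pans.py <<'E'
from meas import *
import sys
c,W,s=cap("wrist",sys.argv[1]); print(s["time_s"],s["tool_pos"])
for n,(x,y) in dict(L=(582.5,128.5),R=(603,-19.7)).items():
    D=np.hypot(W[...,0]-x,W[...,1]-y)
    m=(D<40)&(W[...,2]>50)&(W[...,2]<85);P=W[m]; print(n,"pan",len(P),np.median(P[:,2]) if len(P) else None)
    m=(D<40)&(W[...,2]>110)&(W[...,2]<145);P=W[m]
    if len(P): z=np.percentile(P[:,2],80); P=P[abs(P[:,2]-z)<4];print("  cart top",z,box(P))
E
python3 pans.py w9
```

```text
13.65 [603.3 -19.6 197.4]
L pan 2708 78.13608763135885
  cart top 137.91637770678975 ((583.6126708984375, 127.13825225830078), (46.7001953125, 21.25196075439453), 7.837357997894287)
R pan 3416 60.16920131409586
  cart top 120.34230906268645 ((602.4423828125, -20.56561279296875), (45.86464309692383, 19.909717559814453), 9.290486335754395)
```

View pics/w9.png

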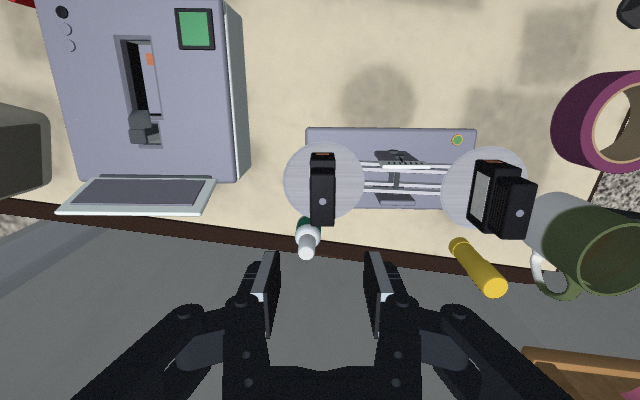

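Wrist view: the right pan (cartridge B) sits low at 60 mm and the left pan is high at 78 mm, so B is heavier. I'll let it settle, then regrasp B.

send_rows --commands '[[[0.35,0,0,0,0,0,0],[0.35,0,0,0,0,0,0],[0.35,0,0,0,0,0,0],[0.35,0,0,0,0,0,0],[0.35,0,0,0,0,0,0],[0.35,3,0,0,0,0,0],[0.35,3,0,0,0,0,0],[0.35,2,0,0,0,0,0],[0.35,1.3,0,0,0,0,0],[0.35,0.4,0,0,0,0,0],[0.35,0,0,0,0,0,0],[0.5,0,0,0,0,0,0],[0.65,0,0,0,0,0,0],[0.8,0,0,0,0,0,0],[1,0,0,0,0,0,0],[1,0,0,0,0,0,0],[1,0,0,0,0,0,0],[1,0,0,0,0,0,0]]]'

```text
time_s: 15.5
tool_pos: [604.3, -19.4, 102.2]
tcp_rot: [[0.003, -0.149, 0.989], [-0.0, 0.989, 0.149], [-1.0, -0.001, 0.003]]
wrist_force: [-1.8, 2.5, 9.9]
grip_width: -0.002
```

The opening reads 0, so the fingers shut on nothing. I'll look before moving anything.

```bash
python3 pans.py w10; python3 - <<'E'
from h import *
c,W,s=cap("scene","s10"); print(s["grip_width"],s["wrist_force"],s["tool_pos"])
cv2.imwrite("pics/s10z.png",cv2.resize(c["color"][130:290,180:400,::-1],None,fx=3,fy=3,interpolation=cv2.INTER_CUBIC))
E
```

```text
15.5 [604.3 -19.4 102.2]
L pan 5727 78.22477169777645
  cart top 137.26428855578064 ((585.6689453125, 120.9375), (48.557491302490234, 17.980581283569336), 22.845378875732422)
R pan 6041 60.11172199587659
  cart top 136.6841564437688 ((595.7357177734375, -21.64815330505371), (5.7428975105285645, 27.235807418823242), 9.38720703125)
-0.003459278115539365 [-2.04310547  1.33523636  9.44361503] [604.24249928 -19.45788928 102.22130307]
```

View pics/w10.png

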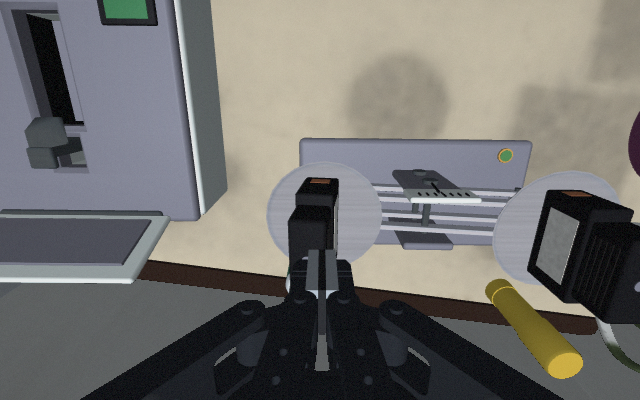

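View pics/s10z.png

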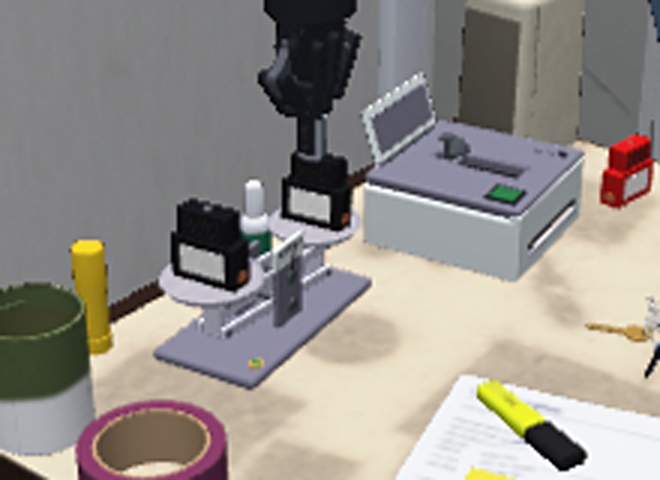

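```bash
python3 - <<'E'
from h import *
np.set_printoptions(precision=0,suppress=True)
c=load("w10.npz"); W=c["W"]
cv2.imwrite("pics/w10z.png",cv2.resize(c["color"][160:310,240:410,::-1],None,fx=4,fy=4,interpolation=cv2.INTER_CUBIC))
for v in range(180,300,10):
    print(v,[tuple(W[v,u].round().astype(int)) if not np.isnan(W[v,u,0]) else None for u in range(280,350,10)])
c=load("s10.npz")
cv2.imwrite("pics/s10y.png",cv2.resize(c["color"][140:220,260:310,::-1],None,fx=7,fy=7,interpolation=cv2.INTER_CUBIC))
E
```

```text
180 [(np.int64(580), np.int64(-52), np.int64(62)), (np.int64(580), np.int64(-46), np.int64(60)), (np.int64(579), np.int64(-39), np.int64(58)), (np.int64(575), np.int64(-32), np.int64(70)), (np.int64(574), np.int64(-26), np.int64(71)), (np.int64(573), np.int64(-20), np.int64(70)), (np.int64(575), np.int64(-12), np.int64(60))]
190 [(np.int64(588), np.int64(-51), np.int64(60)), (np.int64(587), np.int64(-45), np.int64(61)), (np.int64(576), np.int64(-37), np.int64(90)), (np.int64(575), np.int64(-31), np.int64(90)), (np.int64(574), np.int64(-26), np.int64(91)), (np.int64(574), np.int64(-20), np.int64(90)), (np.int64(582), np.int64(-11), np.int64(60))]
200 [(np.int64(595), np.int64(-51), np.int64(60)), (np.int64(594), np.int64(-44), np.int64(60)), (np.int64(580), np.int64(-36), np.int64(95)), (np.int64(579), np.int64(-31), np.int64(96)), (np.int64(579), np.int64(-25), np.int64(96)), (np.int64(577), np.int64(-20), np.int64(97)), (np.int64(589), np.int64(-10), np.int64(60))]
210 [(np.int64(603), np.int64(-50), np.int64(59)), (np.int64(602), np.int64(-43), np.int64(59)), (np.int64(582), np.int
[... 2125 characters left out ...]
6), np.int64(-13), np.int64(138))]
280 [(np.int64(701), np.int64(-47), np.int64(-2)), (np.int64(618), np.int64(-35), np.int64(119)), (np.int64(598), np.int64(-31), np.int64(147)), (np.int64(594), np.int64(-27), np.int64(152)), (np.int64(594), np.int64(-23), np.int64(152)), (np.int64(593), np.int64(-19), np.int64(153)), (np.int64(596), np.int64(-13), np.int64(147))]
290 [(np.int64(712), np.int64(-46), np.int64(-1)), (np.int64(600), np.int64(-34), np.int64(153)), (np.int64(594), np.int64(-30), np.int64(160)), (np.int64(594), np.int64(-26), np.int64(160)), (np.int64(595), np.int64(-22), np.int64(158)), (np.int64(592), np.int64(-19), np.int64(160)), (np.int64(591), np.int64(-15), np.int64(161))]
```

View pics/w10z.png

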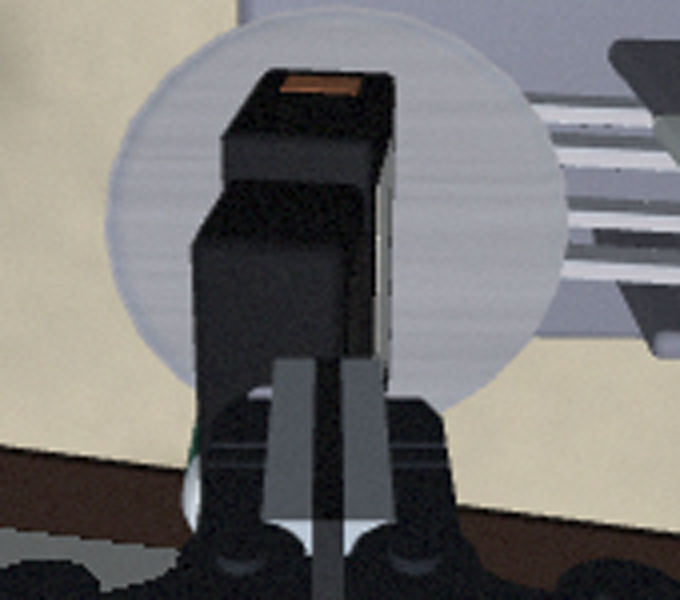

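View pics/s10y.png

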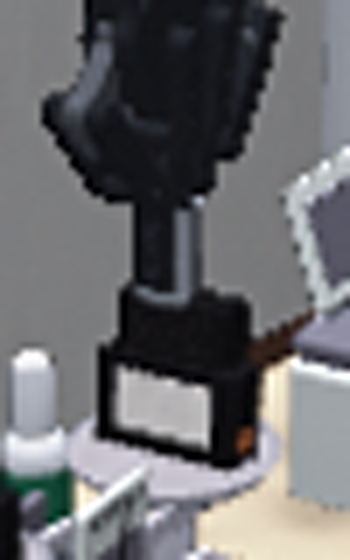

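```bash
python3 - <<'E'
from h import *
np.set_printoptions(precision=0,suppress=True)
for n in ["w2","w9","w3","w8","w10"]:
    c=load(n+".npz"); W=c["W"]; T=(W-c["pos"])@c["rot"]
    # points near the tool: depth <190 & in tool coords |z|<30
    m=(abs(T[...,2])<25)&(T[...,0]>-80)&(T[...,0]<30)&(abs(T[...,1])<70)
    print(n)
    for y0 in range(-60,60,5):
        mm=m&(T[...,1]>=y0)&(T[...,1]<y0+5)
        if mm.sum()>5: 
            P=T[mm]; i=np.argmax(P[:,0]); print(y0,mm.sum(),"max tool x",P[i].round(), end=" | ")
    print()
E
```

```text
w2
-60 322 max tool x [-39. -55.  -7.] | -55 430 max tool x [-37. -50. -10.] | -50 1009 max tool x [-35. -46. -10.] | -45 1770 max tool x [-32. -44.  -5.] | 40 2173 max tool x [-31.  42.  -4.] | 45 752 max tool x [-35.  48. -10.] | 50 548 max tool x [-39.  51.  -6.] | 55 164 max tool x [-44.  55.  -7.] | 
w9
-60 53 max tool x [-73. -56.   9.] | -55 493 max tool x [-67. -50. -12.] | -50 853 max tool x [-67. -48. -11.] | -45 1275 max tool x [-63. -40.  -6.] | -40 789 max tool x [-31. -35.  -7.] | -35 761 max tool x [-28. -33.  -7.] | -30 924 max tool x [-24. -28. -10.] | -25 1425 max tool x [-21. -22.  -7.] | 15 30 max tool x [-74.  20. -12.] | 20 1768 max tool x [-21.  21.  -7.] | 25 846 max tool x [-24.  26. -10.] | 30 709 max tool x [-27.  30.  -6.] | 35 860 max tool x [-61.  37.  -6.] | 40 1324 max tool x [-63.  40.  -6.] | 45 678 max tool x [-66.  49. -11.] | 50 377 max tool x [-68.  50. -11.] | 
w3
-50 71 max tool x [-75. -45.   9.] | -45 555 max tool x [-66. -41. -11.] | -40 805 max tool x [-64. -38. -11.] | -35 1332 max tool x [-62. -30.  -7.] | -30 679 max tool x [-60. -25.  -
[... 1334 characters left out ...]
x tool x [-77. -41. -11.] | -40 373 max tool x [-70. -35. -11.] | -35 690 max tool x [-65. -30. -11.] | -30 1036 max tool x [-64. -28. -11.] | -25 853 max tool x [-62. -20.  -6.] | -20 602 max tool x [  8. -16. -24.] | -15 1329 max tool x [  7. -14. -25.] | -10 1412 max tool x [  7.  -6. -25.] | -5 1709 max tool x [  7.  -3. -25.] | 0 1628 max tool x [ 6.  5. -0.] | 5 1142 max tool x [ 30.   9. -25.] | 10 551 max tool x [-26.  11.  -7.] | 15 425 max tool x [-60.  16.  -7.] | 20 1069 max tool x [-62.  21.  -6.] | 25 877 max tool x [-64.  26. -11.] | 30 602 max tool x [-66.  30. -11.] | 35 217 max tool x [-73.  36. -11.] | 50 50 max tool x [ 30.  55. -23.] | 55 92 max tool x [ 30.  56. -23.] |
```

The depth data shows the real finger tips sit about 19 mm behind the reported TCP. My grasps therefore only caught the top rim, and this one slid off and shut on top of the cartridge. I'll lift clear and re-measure.

send_rows --commands '[[[1,-1,0,0,0,0,0],[1,-2,0,0,0,0,0],[1,-3,0,0,0,0,0],[1,-3,0,0,0,0,0],[1,0,0,0,0,0,0],[1,0,0,0,0,0,0]]]'

```text
time_s: 16.2
tool_pos: [603.6, -19.8, 191.0]
tcp_rot: [[0.002, -0.149, 0.989], [-0.001, 0.989, 0.149], [-1.0, -0.001, 0.002]]
wrist_force: [-0.6, -0.6, -0.8]
grip_width: -0.002
```

```bash
python3 pans.py w11; python3 - <<'E'
from h import *
np.set_printoptions(precision=1,suppress=True)
print(arm.grip_point_offset)
c=load("w11.npz"); W=c["W"]; T=(W-c["pos"])@c["rot"]
m=(abs(T[...,2])<15)&(T[...,0]>-80)&(T[...,0]<30)&(abs(T[...,1])<15)
P=T[m]; print(P[np.argsort(-P[:,0])[:200:20]])
E
```

```text
16.2 [603.6 -19.8 191. ]
L pan 2823 78.1254195147384
  cart top 137.89329217200523 ((583.3350219726562, 127.09237670898438), (45.7249641418457, 21.759157180786133), 8.216261863708496)
R pan 3525 60.18275055883237
  cart top 120.44903808991546 ((601.9948120117188, -20.65467071533203), (45.066341400146484, 20.664445877075195), 9.224527359008789)
18.700000000000003
[[-23.3  -2.6 -10.3]
 [-24.3  -0.2 -10.9]
 [-25.   -2.1 -10.7]
 [-25.6   3.7 -10.5]
 [-26.   -9.   -6.3]
 [-26.5   0.3 -10.4]
 [-26.8 -12.4  -7.3]
 [-27.2  -6.5 -10.8]
 [-27.5  10.   -6.6]
 [-28.   -7.4 -10.7]]
```

View pics/w11.png

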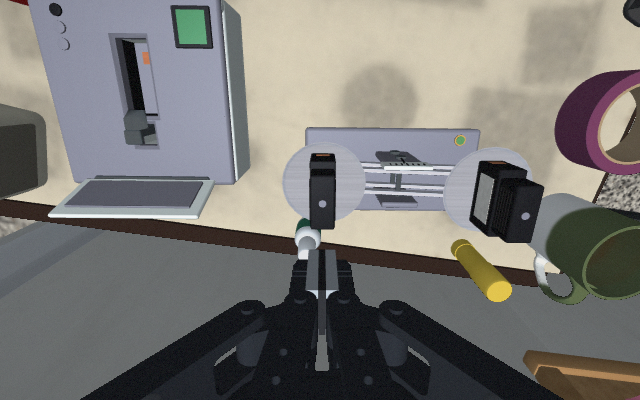

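send_rows --commands '[[[0.35,0,0,0,0,0,0],[0.35,0,0,0,0,0,0],[0.35,0,0,0,0,0,0],[0.35,0,0,0,0,0,0],[0.35,0,-0.05,-0.1,0,0,0],[0.35,3,0,0,0,0,0],[0.35,3,0,0,0,0,0],[0.35,2,0,0,0,0,0],[0.35,1.5,0,0,0,0,0],[0.35,0,0,0,0,0,0],[0.35,0,0,0,0,0,0]]]'

```text
time_s: 17.35
tool_pos: [602.4, -20.3, 95.1]
tcp_rot: [[-0.0, -0.149, 0.989], [0.0, 0.989, 0.149], [-1.0, 0.0, -0.0]]
wrist_force: [-0.5, -0.3, 0.5]
grip_width: 0.651
```

```bash
python3 pans.py w12
```

```text
17.35 [602.4 -20.3  95.1]
L pan 6113 78.08740182721138
  cart top 134.00932951877118 ((585.324951171875, 118.80960083007812), (46.39924621582031, 11.446541786193848), 18.395280838012695)
R pan 6785 60.154036027400586
  cart top 134.16253212799316 ((602.191650390625, -19.881996154785156), (22.772680282592773, 78.64470672607422), 8.482697486877441)
```

View pics/w12.png

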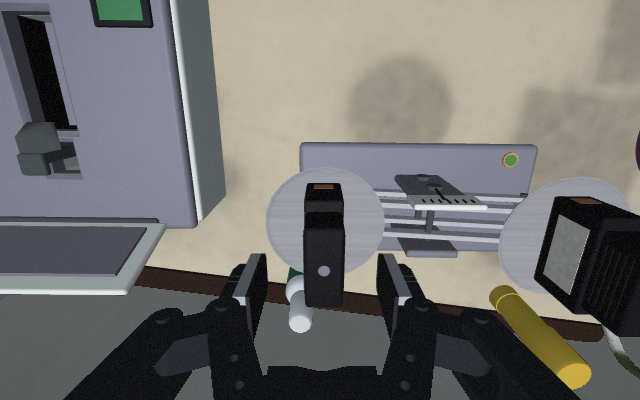

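send_rows --commands '[[[0.35,0.8,0,0,0,0,0],[0.35,0.5,0,0,0,0,0],[0.35,0,0,0,0,0,0],[0.5,0,0,0,0,0,0],[0.65,0,0,0,0,0,0],[0.75,0,0,0,0,0,0],[1,0,0,0,0,0,0],[1,0,0,0,0,0,0],[1,0,0,0,0,0,0]]]'

```text
time_s: 18.3
tool_pos: [602.5, -20.3, 82.2]
tcp_rot: [[0.001, -0.149, 0.989], [-0.0, 0.989, 0.149], [-1.0, -0.0, 0.001]]
wrist_force: [-0.1, -0.1, 2.3]
grip_width: 0.227
```

```bash
python3 pans.py w13
```

```text
18.3 [602.5 -20.3  82.2]
L pan 6873 78.12111604570798
  cart top 125.15865810493428 ((586.0065307617188, 117.5350570678711), (43.783905029296875, 3.87896990776062), 10.220653533935547)
R pan 6536 60.18049367521121
  cart top 132.6157207826589 ((602.5330200195312, -21.208751678466797), (23.171632766723633, 46.22981262207031), 8.957921981811523)
```

View pics/w13.png

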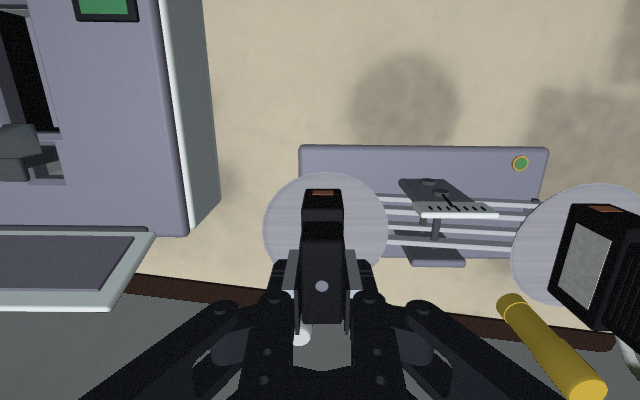

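send_rows --commands '[[[1,-0.4,0,0,0,0,0],[1,-0.4,0,0,0,0,0],[1,-0.4,0,0,0,0,0],[1,-0.4,0,0,0,0,0],[1,-0.4,0,0,0,0,0],[1,-0.4,0,0,0,0,0],[1,-0.6,0,0,0,0,0],[1,-1.5,0,0,0,0,0],[1,-2.5,0,0,0,0,0],[1,0,0,0,0,0,0]]]'

```text
time_s: 19.35
tool_pos: [604.6, -20.8, 155.7]
tcp_rot: [[0.007, -0.149, 0.989], [-0.001, 0.989, 0.149], [-1.0, -0.002, 0.006]]
wrist_force: [-0.0, -1.0, 0.0]
grip_width: 0.224
```

```bash
python3 - <<'E'
from h import *
c,W,s=cap("scene","s14"); print(s["grip_width"],s["tool_pos"],s["wrist_force"])
cv2.imwrite("pics/s14z.png",cv2.resize(c["color"][110:290,180:420,::-1],None,fx=3,fy=3,interpolation=cv2.INTER_CUBIC))
E
```

```text
0.22362861866148176 [604.61496035 -20.75611426 155.68904476] [-0.02923893 -1.04462132  0.00543962]
```

View pics/s14z.png

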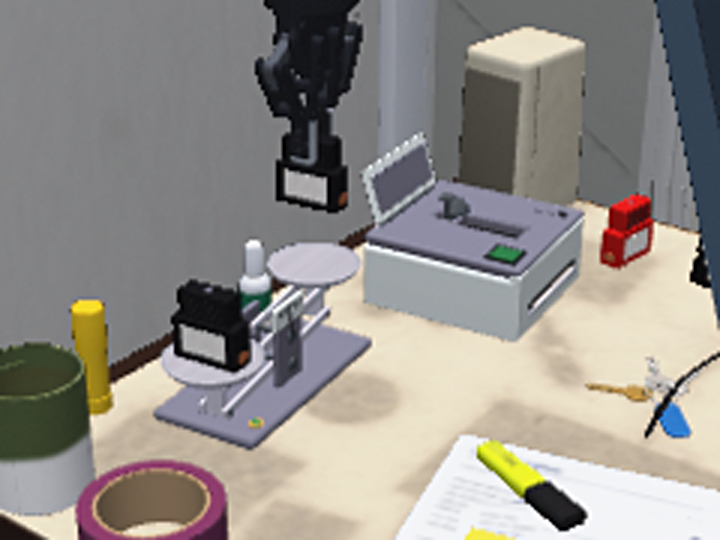

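B is lifted and the beam has swung so that A's pan is low. Moving over the bay.

send_rows --commands '[[[1,0,0,0,0,0,0],[1,0,-3.1,-1.9,0.8,0,0],[1,0,-3.1,-1.9,0,0,0],[1,0,-3.1,-1.9,0,0,0],[1,0,-3.1,-1.9,0,0,0],[1,0,-3.1,-1.9,0,0,0],[1,0,0,0,0,0,0],[1,0,0,0,0,0,0],[1,0,0,0,0,0,0]]]'

```text
time_s: 20.3
tool_pos: [529.3, -186.0, 151.1]
tcp_rot: [[-0.001, -0.135, 0.991], [0.001, 0.991, 0.135], [-1.0, 0.001, -0.001]]
wrist_force: [-0.1, 1.2, -0.7]
grip_width: 0.218
```

```bash
python3 - <<'E'
from meas import *
c,W,s=cap("wrist","w15"); print(s["tool_pos"],yawz(s["tcp_rot"]),s["grip_width"]); run(W)
c,W,s=cap("scene","s15")
cv2.imwrite("pics/s15z.png",cv2.resize(c["color"][110:230,280:400,::-1],None,fx=5,fy=5,interpolation=cv2.INTER_CUBIC))
E
```

```text
[ 529.3 -186.   151.1] 7.767248816610768 0.21843477451518825
L 404 [596.4 117.9  67.8] 67.53574704358539 ((585.667724609375, 117.65433502197266), 38.20226287841797)
R 6 [584.5 -49.2  74.1] 74.28566111424936 ((586.1322021484375, -49.189395904541016), 10.930113792419434)
printer 22638 [ 526.9 -189.2   74. ] 73.9253916927665 ((547.39501953125, -185.965087890625), (152.87289428710938, 149.64149475097656), 7.750612258911133)
```

View pics/w15.png

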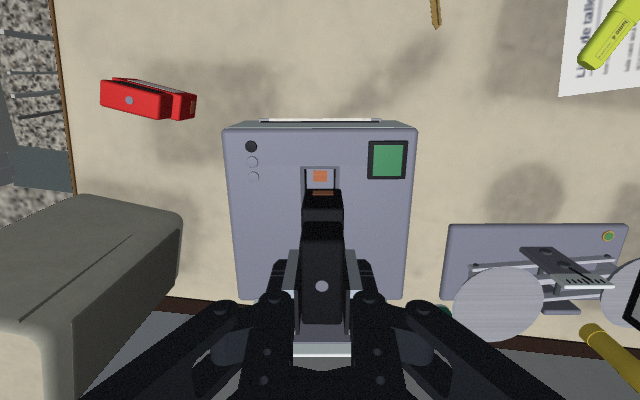

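View pics/s15z.png

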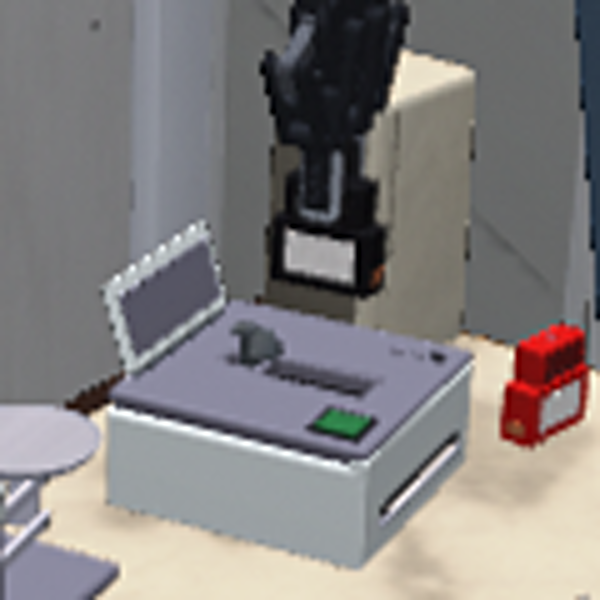

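```bash
python3 - <<'E'
from h import *
np.set_printoptions(precision=1,suppress=True)
c=load("w15.npz"); W=c["W"]; T=(W-c["pos"])@c["rot"]
cv2.imwrite("pics/w15z.png",cv2.resize(c["color"][150:300,260:380,::-1],None,fx=5,fy=4,interpolation=cv2.INTER_CUBIC))
for v in range(160,200,3):
    row=T[v,290:350]; print(v,"desk z %.0f"%np.nanmax(row[:,0]),[ (290+i,row[i].round(1).tolist()) for i in (8,11,14,17,24,32,40,43,46,49)] if v in(175,184) else "")
# printer-top mask edges: tool x close to plane
pl=np.nanmedian(T[140:160,230:240,0]); print("plane",pl)
for v in range(164,200,4):
    d=abs(T[v,:,0]-pl)<1.5
    bad=[u for u in range(285,355) if not d[u]]
    print(v,bad[0] if bad else None,bad[-1] if bad else None, T[v,bad[0]-1] if bad else None,T[v,bad[-1]+1] if bad else None)
for u in range(306,336,4):
    d=abs(T[:,u,0]-pl)<1.5
    bad=[v for v in range(155,200) if not d[v]]
    print(u,bad[0],T[bad[0]-1,u],T[bad[0]+1,u])
# cartridge body: points with tool x in (-10,42)
m=(T[...,0]>-15)&(T[...,0]<45)&(abs(T[...,1])<20)&(abs(T[...,2])<45)
P=T[m]; print(len(P)); 
for x0 in range(-25,45,5):
    mm=(T[...,0]>x0)&(T[...,0]<x0+5)&(abs(T[...,1])<20)&(abs(T[...,2])<40); Q=T[mm]
    if len(Q)>5: print(x0,len(Q),Q.min(0),Q.max(0))
E
```

```text
160 desk z 79 
163 desk z 79 
166 desk z 79 
169 desk z 108 
172 desk z 108 
175 desk z 108 [(298, [77.3, -19.4, -22.5]), (301, [76.2, -17.0, -22.8]), (304, [84.4, -15.1, -20.7]), (307, [106.1, -13.7, -15.0]), (314, [105.4, -7.5, -15.2]), (322, [105.6, -0.5, -15.1]), (330, [106.4, 6.5, -14.9]), (333, [107.5, 9.2, -14.6]), (336, [78.6, 10.5, -22.1]), (339, [78.2, 12.8, -22.2])]
178 desk z 116 
181 desk z 114 
184 desk z 114 [(298, [77.8, -19.6, -15.0]), (301, [78.3, -17.3, -14.8]), (304, [81.3, -15.1, -14.0]), (307, [105.8, -13.8, -6.9]), (314, [107.0, -7.7, -6.5]), (322, [104.8, -0.5, -7.2]), (330, [106.2, 6.6, -6.7]), (333, [105.4, 9.2, -7.0]), (336, [80.0, 10.7, -14.3]), (339, [76.8, 12.9, -15.3])]
187 desk z 111 
190 desk z 80 
193 desk z 80 
196 desk z 79 
199 desk z 79 
plane 77.16653333841172
164 300 349 [ 77.1 -18.4 -31.3] [ 77.2  21.2 -31.2]
168 303 338 [ 78.5 -16.2 -27.8] [ 78.3  12.8 -27.8]
172 297 347 [ 78.1 -21.  -24.7] [ 76.8  19.8 -25. ]
176 303 340 [ 78.4 -16.3 -21.4] [ 76.9  14.4 -21.7]
180 301 336 [ 77.5 -17.9 -18.4] [ 77.7  11.3 -18.3]
184 303 336 [ 78.1 -16.5 -14.9
[... 283 characters left out ...]
 -6.7 -37.5] [ 77.5  -6.7 -35.9]
318 167 [ 77.8  -3.7 -29.6] [ 78.8  -3.7 -27.8]
322 167 [ 78.3  -0.5 -29.4] [ 78.5  -0.5 -27.8]
326 166 [ 77.1   2.6 -30.5] [ 79.7   2.6 -28.3]
330 168 [ 77.9   5.7 -28.7] [107.3   6.5 -20.1]
334 167 [ 78.4   8.8 -29.4] [ 80.4   8.9 -27.3]
1328
-25 212 [-25.  -18.9 -23.4] [-20.   15.1  -6.3]
-20 144 [-19.9 -10.6 -27.9] [-15.    9.9 -16.9]
-15 671 [-14.9 -11.6 -29.7] [-10.   10.3 -14.9]
-10 136 [ -9.9 -11.2 -29.4] [ -5.   10.3 -27.7]
-5 116 [ -4.9 -11.4 -29.3] [ -0.1  10.3 -27.8]
0 111 [  0.  -11.1 -29.4] [  5.   10.5 -27.5]
5 114 [  5.1 -11.3 -29.6] [ 10.   10.3 -27.6]
10 94 [ 10.1 -11.1 -29.4] [ 14.9  10.6 -27.1]
15 82 [ 15.  -10.8 -29.3] [ 19.8  10.2 -28.3]
```

View pics/w15z.png

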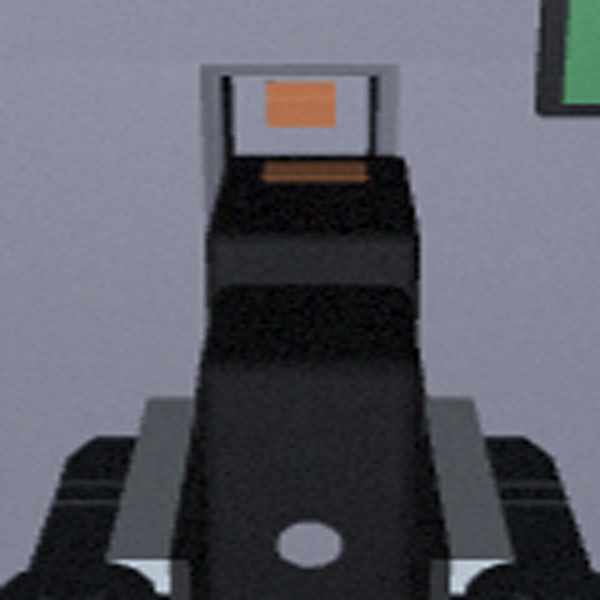

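send_rows --commands '[[[1,0.6,-0.18,0.23,0,0,0],[1,0.6,0,0,0,0,0],[1,0.6,0,0,0,0,0],[1,0,0,0,0,0,0],[1,0,0,0,0,0,0],[1,0,0,0,0,0,0]]]' --squeeze 60

```text
time_s: 21.0
tool_pos: [532.2, -188.4, 134.1]
tcp_rot: [[0.0, -0.135, 0.991], [-0.0, 0.991, 0.135], [-1.0, -0.0, 0.0]]
wrist_force: [0.3, 0.3, -1.0]
grip_width: 0.218
```

```bash
python3 - <<'E'
from h import *
np.set_printoptions(precision=1,suppress=True)
c,W,s=cap("wrist","w16"); print(s["tool_pos"],yawz(s["tcp_rot"]),s["wrist_force"],s["grip_width"])
T=(W-s["tool_pos"])@s["tcp_rot"]
cv2.imwrite("pics/w16z.png",cv2.resize(c["color"][150:270,260:380,::-1],None,fx=5,fy=5,interpolation=cv2.INTER_CUBIC))
pl=np.nanmedian(T[140:150,230:240,0]); print("plane",pl)
K=lambda u,v:((u-c["cx"])/c["fx"],(v-c["cy"])/c["fy"])
mm=(T[...,0]>-5)&(T[...,0]<20)&(abs(T[...,1])<20)&(abs(T[...,2])<40); Q=T[mm]
print(np.percentile(Q,[2,50,98],axis=0))
M=c["mount"]
def onplane(u,v,x):
    d=M[:3,:3]@np.array([*K(u,v),1]); k=(x-M[0,3])/d[0]; return M[:3,3]+k*d
np.save("pl.npy",pl)
for u in(300,310,330,340): print(u,onplane(u,165,pl))
E
```

```text
[ 532.2 -188.4  134.1] 7.7569438157080075 [ 0.3  0.3 -1. ] 0.21763911794469876
plane 60.0212522493245
[[ -4.5 -10.7 -29.4]
 [  6.1  -0.1 -28.8]
 [ 19.2  10.  -28.3]]
300 [ 60.  -16.4 -34.4]
310 [ 60.   -9.2 -34.4]
330 [ 60.    5.2 -34.4]
340 [ 60.   12.4 -34.4]
```

View pics/w16z.png

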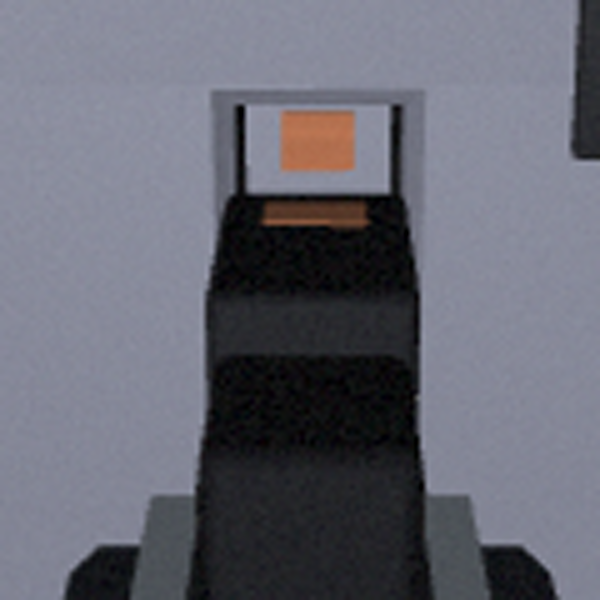

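```bash
python3 - <<'E'
from h import *
np.set_printoptions(precision=4,suppress=True)
for n in["w1","w15","w16"]:
    print(n,load(n+".npz")["mount"][:3,3],load(n+".npz")["cx"],load(n+".npz")["mount"][:3,:3].ravel())
c=load("w16.npz");M=c["mount"]
def onplane(u,v,x):
    d=M[:3,:3]@np.array([(u-c["cx"])/c["fx"],(v-c["cy"])/c["fy"],1]); k=(x-M[0,3])/d[0]; return M[:3,3]+k*d
print("slot outer",onplane(302.4,168,60.0),onplane(345,168,60))
print("slot inner",onplane(307.2,170.8,63),onplane(340.6,170.8,63))
print("foot front edge",onplane(305.6,189.4,20.5),onplane(341.6,189.4,20.5))
E
```

```text
w1 [-161.8821   -0.7185  -84.4549] 321.5581768387864 [ 0.0004 -0.3284  0.9445  1.     -0.0012 -0.0008  0.0014  0.9445  0.3284]
w15 [-161.8833   -0.7169  -84.4396] 321.5581768387864 [ 0.0004 -0.3284  0.9445  1.     -0.0012 -0.0008  0.0014  0.9445  0.3284]
w16 [-161.882    -0.7151  -84.4408] 321.5581768387864 [ 0.0004 -0.3284  0.9445  1.     -0.0012 -0.0008  0.0014  0.9445  0.3284]
slot outer [ 60.     -14.7191 -32.1858] [ 60.      16.0679 -32.1462]
slot inner [ 63.     -11.4269 -29.3726] [ 63.      13.1111 -29.3411]
foot front edge [ 20.5    -10.5654 -28.1906] [ 20.5    11.321 -28.163]
```

send_rows --commands '[[[1,0,0.04,0.05,0,0,0],[1,0.5,0,0,0,0,0],[1,0.5,0,0,0,0,0],[1,0.5,0,0,0,0,0],[1,0.5,0,0,0,0,0],[1,0.5,0,0,0,0,0],[1,0.3,0,0,0,0,0],[1,0.3,0,0,0,0,0],[1,0,0,0,0,0,0],[1,0,0,0,0,0,0]]]'

```text
time_s: 22.05
tool_pos: [532.2, -187.8, 102.7]
tcp_rot: [[-0.001, -0.135, 0.991], [0.0, 0.991, 0.135], [-1.0, 0.0, -0.001]]
wrist_force: [-2.1, -0.3, -0.7]
grip_width: 0.215
```

```bash
python3 - <<'E'
from h import *
np.set_printoptions(precision=2,suppress=True)
c,W,s=cap("wrist","w17"); print(s["tool_pos"],yawz(s["tcp_rot"]),s["wrist_force"],s["moment"])
cv2.imwrite("pics/w17z.png",cv2.resize(c["color"][150:270,260:380,::-1],None,fx=5,fy=5,interpolation=cv2.INTER_CUBIC))
c,W,s=cap("scene","s17")
cv2.imwrite("pics/s17z.png",cv2.resize(c["color"][110:230,280:400,::-1],None,fx=5,fy=5,interpolation=cv2.INTER_CUBIC))
E
```

```text
[ 532.24 -187.8   102.72] 7.753967046890188 [-2.11 -0.25 -0.72] [-0.02  0.24  0.07]
```

View pics/w17z.png

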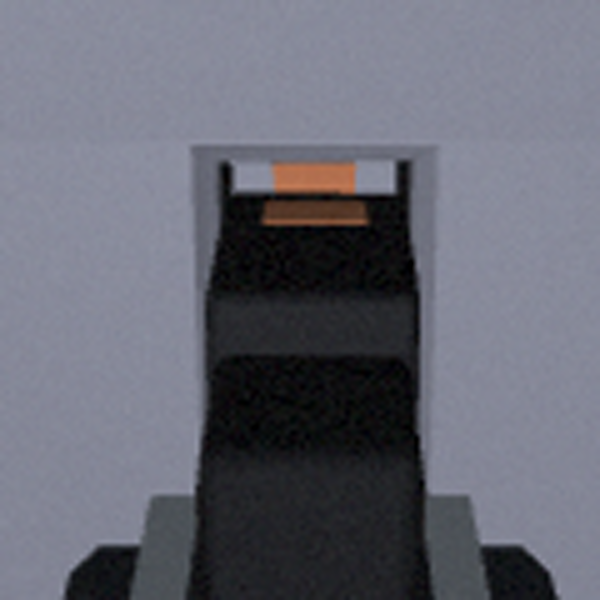

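View pics/s17z.png

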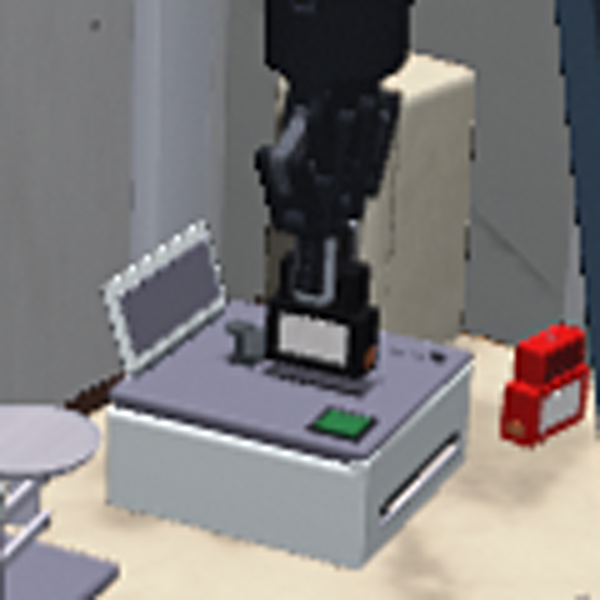

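```bash
python3 - <<'E'
from h import *
c=load("w17.npz");M=c["mount"]
def onplane(u,v,x):
    d=M[:3,:3]@np.array([(u-c["cx"])/c["fx"],(v-c["cy"])/c["fy"],1]); k=(x-M[0,3])/d[0]; return (M[:3,3]+k*d).round(1)
print("outer",onplane(260+192/5,150+146/5,28.7),onplane(260+438/5,150+146/5,28.7))
print("inner",onplane(260+230/5,150+161/5,31.7),onplane(260+402/5,150+161/5,31.7))
print("foot",onplane(260+222/5,150+196/5,20.5),onplane(260+413/5,150+196/5,20.5))
E
```

```text
outer [ 28.7 -15.4 -32.4] [ 28.7  15.5 -32.3]
inner [ 31.7 -10.8 -29.6] [ 31.7  11.2 -29.5]
foot [ 20.5 -11.3 -28.3] [ 20.5  11.9 -28.3]
```

send_rows --commands '[[[1,0.4,0,0.03,0,0,0],[1,0.4,0,0,0,0,0],[1,0.3,0,0,0,0,0],[1,0.2,0,0,0,0,0],[1,0,0,0,0,0,0],[1,0,0,0,0,0,0]]]'

```text
time_s: 22.75
tool_pos: [532.7, -187.8, 89.7]
tcp_rot: [[-0.0, -0.135, 0.991], [0.0, 0.991, 0.135], [-1.0, 0.0, -0.0]]
wrist_force: [-0.7, -1.0, -1.6]
grip_width: 0.217
```

send_rows --commands '[[[1,0.2,0,0,0,0,0],[1,0.2,0,0,0,0,0],[1,0.2,0,0,0,0,0],[1,0.2,0,0,0,0,0],[1,0,0,0,0,0,0],[1,0,0,0,0,0,0]]]'

```text
time_s: 23.35
tool_pos: [532.7, -187.8, 81.7]
tcp_rot: [[-0.0, -0.135, 0.991], [0.0, 0.991, 0.135], [-1.0, 0.0, -0.0]]
wrist_force: [-0.3, -0.6, -1.8]
grip_width: 0.215
```

send_rows --commands '[[[1,0.15,0,0,0,0,0],[1,0.15,0,0,0,0,0],[1,0,0,0,0,0,0],[1,0,0,0,0,0,0]]]'

```text
time_s: 23.75
tool_pos: [532.7, -187.8, 78.8]
tcp_rot: [[-0.0, -0.135, 0.991], [0.0, 0.991, 0.135], [-1.0, 0.0, -0.0]]
wrist_force: [-1.4, -1.1, -1.6]
grip_width: 0.22
```

send_rows --commands '[[[1,0.15,0,0,0,0,0],[1,0.15,0,0,0,0,0],[1,0,0,0,0,0,0],[1,0,0,0,0,0,0]]]'

```text
time_s: 24.15
tool_pos: [532.7, -187.8, 75.7]
tcp_rot: [[-0.0, -0.135, 0.991], [0.0, 0.991, 0.135], [-1.0, 0.0, -0.0]]
wrist_force: [-1.1, 0.2, 0.2]
grip_width: 0.218
```

send_rows --commands '[[[1,0.1,0,0,0,0,0],[1,0.1,0,0,0,0,0],[1,0,0,0,0,0,0],[1,0,0,0,0,0,0]]]'

```text
time_s: 24.55
tool_pos: [532.7, -187.8, 73.8]
tcp_rot: [[-0.0, -0.135, 0.991], [0.0, 0.991, 0.135], [-1.0, 0.0, -0.0]]
wrist_force: [-0.4, -0.2, -0.9]
grip_width: 0.219
```

send_rows --commands '[[[1,0.1,0,0,0,0,0],[1,0.1,0,0,0,0,0],[1,0,0,0,0,0,0],[1,0,0,0,0,0,0]]]'

```text
time_s: 24.95
tool_pos: [532.7, -187.8, 71.8]
tcp_rot: [[-0.0, -0.135, 0.991], [0.0, 0.991, 0.135], [-1.0, 0.0, -0.0]]
wrist_force: [-1.0, -0.3, -1.8]
grip_width: 0.217
```

send_rows --commands '[[[1,0.1,0,0,0,0,0],[1,0.1,0,0,0,0,0],[1,0,0,0,0,0,0],[1,0,0,0,0,0,0]]]'

```text
time_s: 25.35
tool_pos: [532.7, -187.8, 69.8]
tcp_rot: [[-0.0, -0.135, 0.991], [0.0, 0.991, 0.135], [-1.0, 0.0, -0.0]]
wrist_force: [-2.2, -0.5, -0.1]
grip_width: 0.213
```

send_rows --commands '[[[1,0.1,0,0,0,0,0],[1,0.1,0,0,0,0,0],[1,0,0,0,0,0,0],[1,0,0,0,0,0,0]]]'

```text
time_s: 25.75
tool_pos: [532.7, -187.8, 67.8]
tcp_rot: [[-0.0, -0.135, 0.991], [0.0, 0.991, 0.135], [-1.0, 0.0, -0.0]]
wrist_force: [-2.0, -0.8, -0.7]
grip_width: 0.216
```

send_rows --commands '[[[1,0.1,0,0,0,0,0],[1,0,0,0,0,0,0],[1,0,0,0,0,0,0]]]'

```text
time_s: 26.05
tool_pos: [532.9, -187.9, 67.0]
tcp_rot: [[0.0, -0.135, 0.991], [-0.0, 0.991, 0.135], [-1.0, -0.0, 0.0]]
wrist_force: [-0.3, -1.4, 1.1]
grip_width: 0.217
```

send_rows --commands '[[[1,0.1,0,0,0,0,0],[1,0,0,0,0,0,0],[1,0,0,0,0,0,0]]]'

```text
time_s: 26.35
tool_pos: [532.9, -187.9, 66.2]
tcp_rot: [[0.0, -0.135, 0.991], [-0.0, 0.991, 0.135], [-1.0, -0.0, 0.0]]
wrist_force: [-2.0, 0.3, 2.3]
grip_width: 0.214
```

send_rows --commands '[[[1,0.1,0,0,0,0,0],[1,0,0,0,0,0,0],[1,0,0,0,0,0,0]]]'

```text
time_s: 26.65
tool_pos: [533.0, -187.9, 65.4]
tcp_rot: [[0.0, -0.135, 0.991], [-0.0, 0.991, 0.135], [-1.0, -0.0, 0.0]]
wrist_force: [-2.4, 0.5, 5.9]
grip_width: 0.215
```

send_rows --commands '[[[1,0.05,0,0,0,0,0],[1,0.05,0,0,0,0,0],[1,0,0,0,0,0,0],[1,0,0,0,0,0,0]]]'

```text
time_s: 27.05
tool_pos: [533.0, -187.9, 64.7]
tcp_rot: [[0.001, -0.135, 0.991], [-0.0, 0.991, 0.135], [-1.0, -0.0, 0.001]]
wrist_force: [-3.0, 1.9, 8.7]
grip_width: 0.217
```

send_rows --commands '[[[1,0.05,0,0,0,0,0],[1,0.05,0,0,0,0,0],[1,0,0,0,0,0,0],[1,0,0,0,0,0,0]]]'

```text
time_s: 27.45
tool_pos: [533.1, -187.9, 64.1]
tcp_rot: [[0.001, -0.135, 0.991], [-0.0, 0.991, 0.135], [-1.0, -0.001, 0.001]]
wrist_force: [-3.5, 1.6, 10.1]
grip_width: 0.22
```

```bash
python3 - <<'E'
from h import *
np.set_printoptions(precision=2,suppress=True)
c,W,s=cap("scene","s20"); print(s["tool_pos"],s["wrist_force"])
cv2.imwrite("pics/s20z.png",cv2.resize(c["color"][130:210,290:390,::-1],None,fx=6,fy=6,interpolation=cv2.INTER_CUBIC))
E
```

```text
[ 533.07 -187.9    64.09] [-3.52  1.59 10.13]
```

View pics/s20z.png

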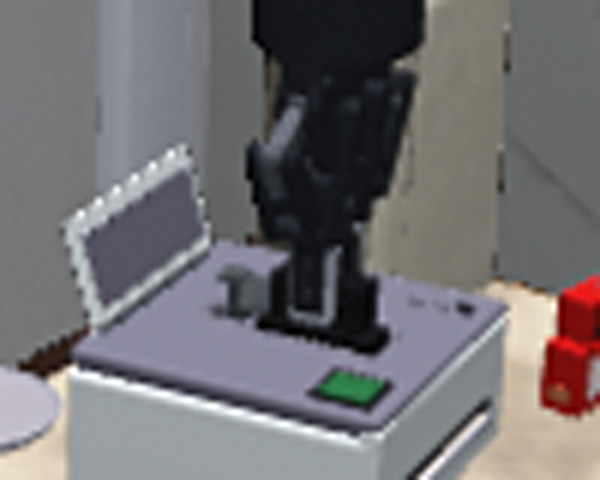

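send_rows --commands '[[[1,0.05,0,0,0,0,0],[1,0.05,0,0,0,0,0],[1,0,0,0,0,0,0],[1,0,0,0,0,0,0]]]'

```text
time_s: 27.9
tool_pos: [533.1, -187.9, 63.4]
tcp_rot: [[0.001, -0.135, 0.991], [-0.001, 0.991, 0.135], [-1.0, -0.001, 0.001]]
wrist_force: [-5.2, 2.3, 13.5]
grip_width: 0.218
```

send_rows --commands '[[[1,0.05,0,0,0,0,0],[1,0,0,0,0,0,0],[1,0,0,0,0,0,0]]]'

```text
time_s: 28.2
tool_pos: [533.1, -187.9, 63.1]
tcp_rot: [[0.001, -0.135, 0.991], [-0.001, 0.991, 0.135], [-1.0, -0.001, 0.001]]
wrist_force: [-5.7, 3.0, 14.4]
grip_width: 0.218
```

```bash
python3 - <<'E'
from h import *
np.set_printoptions(precision=2,suppress=True)
c,W,s=cap("wrist","w21"); print(s["tool_pos"],s["wrist_force"])
T=(W-s["tool_pos"])@s["tcp_rot"]
m=(abs(T[...,1])<9)&(abs(T[...,2])<25)&(T[...,0]<-30)&(T[...,0]>-50)
c,W,s=cap("scene","s21")
cv2.imwrite("pics/s21z.png",cv2.resize(c["color"][130:210,290:390,::-1],None,fx=6,fy=6,interpolation=cv2.INTER_CUBIC))
E
```

```text
[ 533.09 -187.92   63.06] [-5.72  2.96 14.42]
```

View pics/s21z.png

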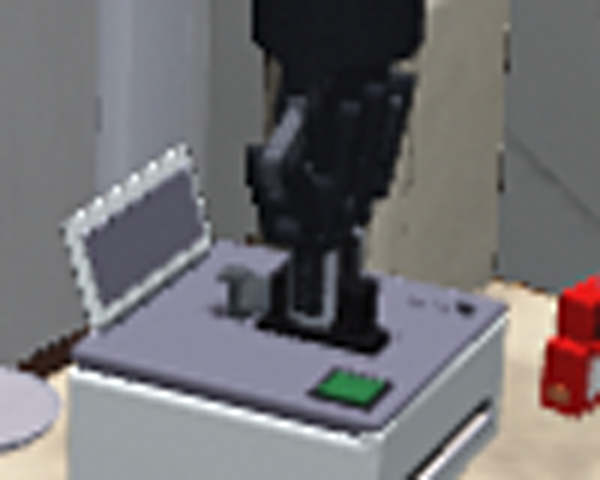

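View pics/w21.png

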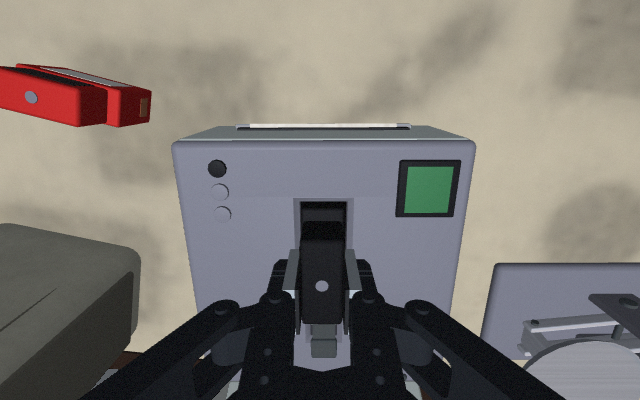

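Force is about 15 N after roughly 4 mm on the floor spring, past the 2.8 mm snap. I'll release and check that it stays down.

send_rows --commands '[[[0.75,0,0,0,0,0,0],[0.7,0,0,0,0,0,0],[0.6,0,0,0,0,0,0],[0.5,0,0,0,0,0,0],[0.4,0,0,0,0,0,0],[0.4,-1,0,0,0,0,0],[0.4,-2,0,0,0,0,0],[0.4,-4,0,0,0,0,0],[0.4,-3,0,0,0,0,0],[0.4,0,0,0,0,0,0],[0.4,0,0,0,0,0,0],[0.4,0,0,0,0,0,0]]]'

```text
time_s: 29.5
tool_pos: [532.1, -187.5, 160.5]
tcp_rot: [[-0.002, -0.135, 0.991], [0.001, 0.991, 0.135], [-1.0, 0.001, -0.001]]
wrist_force: [-0.2, 0.4, -1.1]
grip_width: 0.601
```

```bash
cat > bay.py <<'E'
from meas import *
import sys
c,W,s=cap("wrist",sys.argv[1]); print(s["time_s"],s["tool_pos"],s["wrist_force"])
m=(np.hypot(W[...,0]-532.5,W[...,1]+188)<32)&(W[...,2]>94)&(W[...,2]<125);P=W[m]
if len(P): z=np.median(P[:,2]); P=P[abs(P[:,2]-z)<3]; print("top",z,len(P),box(P))
m=(abs(W[...,0]-520)<110)&(abs(W[...,1]+175)<100)&(abs(W[...,2]-75)<4); print("printer top z",np.median(W[m][:,2]))
cv2.imwrite("pics/%sz.png"%sys.argv[1],cv2.resize(c["color"][120:270,220:420,::-1],None,fx=4,fy=4,interpolation=cv2.INTER_CUBIC))
c,W,s=cap("scene",None)
cv2.imwrite("pics/%ss.png"%sys.argv[1],cv2.resize(c["color"][130:210,290:390,::-1],None,fx=6,fy=6,interpolation=cv2.INTER_CUBIC))
E
python3 bay.py w22
```

```text
29.5 [ 532.1 -187.5  160.5] [-0.2  0.4 -1.1]
top 102.3815130056481 1496 ((532.9099731445312, -188.7773895263672), (45.55336380004883, 20.03533363342285), 8.468938827514648)
printer top z 73.98369686242705
```

View pics/w22z.png

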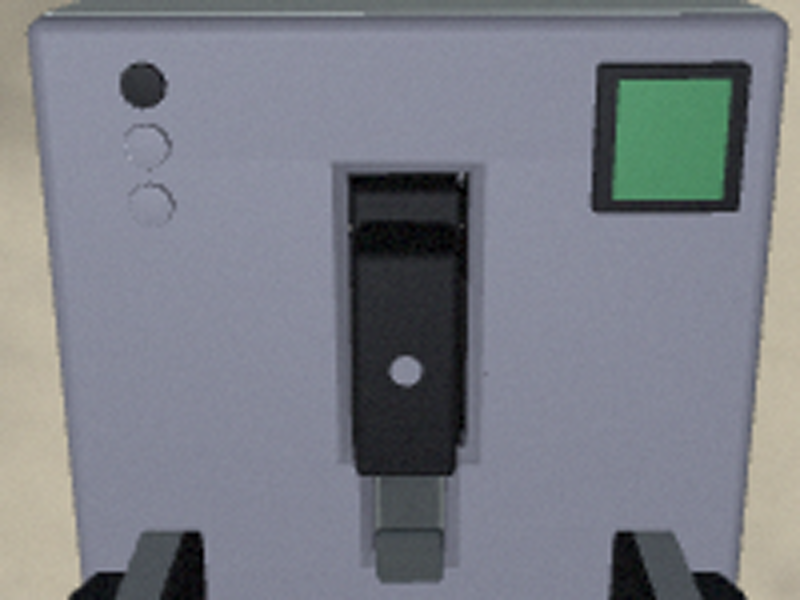

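View pics/w22s.png

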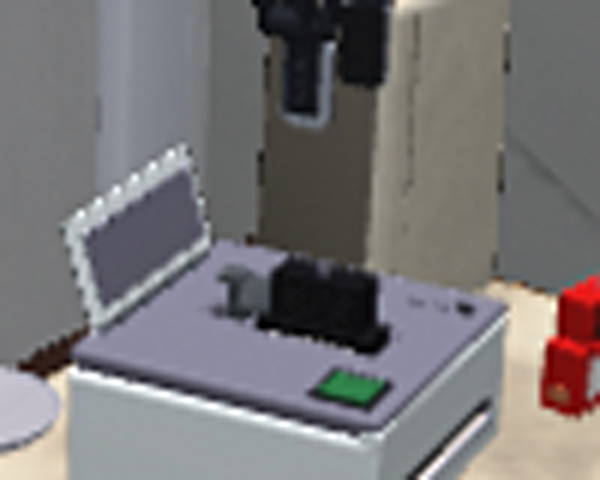

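```bash
python3 - <<'E'
from h import *
np.set_printoptions(precision=1,suppress=True)
a=np.radians(7.75); ex=np.array([np.cos(a),np.sin(a)]); ey=np.array([-ex[1],ex[0]])
def prof(W,name,b):
    L=np.stack([(W[...,:2]-b)@ex,(W[...,:2]-b)@ey,W[...,2]-75],-1)
    m=(L[...,0]>15)&(L[...,0]<60)&(abs(L[...,1])<9)&(L[...,2]>4)&(L[...,2]<36)
    P=L[m]; print(name,len(P))
    for x0 in range(15,60,3):
        q=P[(P[:,0]>=x0)&(P[:,0]<x0+3)]
        if len(q): print("   ",x0,len(q),"z %.1f..%.1f"%(q[:,2].min(),q[:,2].max()))
bs=np.array([530.,-187.4]); bw=np.array([532.5,-188])
c,W,s=cap("top","t23"); prof(W,"top now",bs)
prof(load("t3.npz")["W"],"top before",bs)
c,W,s=cap("scene","s23"); prof(W,"scene now",bs); prof(load("s14.npz")["W"],"scene before",bs)
prof(load("w22.npz")["W"],"wrist now",bw); prof(load("w11.npz")["W"],"wrist before",bw);prof(load("w9.npz")["W"],"wrist before",bw)
prof(load("s20.npz")["W"],"scene s20",bs); prof(load("s17.npz")["W"],"scene s17",bs)
E
```

```text
top now 2
    15 2 z 24.0..27.9
top before 55
    24 5 z 4.9..8.8
    27 8 z 8.5..14.8
    30 5 z 11.3..17.6
    33 6 z 12.2..16.4
    36 5 z 12.9..18.4
    39 5 z 9.8..19.6
    42 7 z 10.3..19.6
    45 5 z 16.2..20.0
    48 6 z 15.5..20.3
    51 3 z 16.7..18.5
scene now 76
    15 7 z 7.1..29.0
    18 8 z 8.1..29.2
    21 5 z 5.2..24.0
    24 7 z 7.9..27.8
    27 3 z 5.1..11.3
    30 6 z 5.1..16.7
    33 7 z 5.7..17.2
    36 4 z 6.9..16.0
    39 8 z 6.0..18.0
    42 6 z 4.9..18.7
    45 5 z 7.3..19.0
    48 5 z 12.8..18.2
    51 3 z 17.4..18.4
    54 2 z 13.0..17.8
scene before 55
    24 1 z 8.9..8.9
    27 9 z 4.4..14.4
    30 4 z 6.5..14.3
    33 8 z 4.5..18.4
    36 4 z 4.7..17.5
    39 7 z 4.0..16.8
    42 8 z 6.9..18.7
    45 7 z 8.1..19.1
    48 3 z 17.7..19.5
    51 4 z 16.8..19.7
wrist now 637
    15 81 z 25.8..29.3
    18 85 z 26.0..28.9
    21 44 z 25.9..28.6
    27 5 z 13.6..14.2
    30 74 z 11.6..18.0
    33 47 z 14.8..17.1
    36 47 z 14.9..17.5
    39 72 z 14.4..19.0
    42 51 z 16.5..19.3
    45 58 z 16.3..19.9
    48 54 z 16.1..19.5
    51 19 z 16.3..19.3
wrist before
[... 388 characters left out ...]
5.3..19.7
    45 73 z 4.2..19.6
    48 66 z 14.9..19.7
    51 20 z 15.4..18.6
scene s20 69
    18 8 z 5.8..28.3
    21 7 z 5.2..28.1
    24 3 z 8.1..24.6
    27 3 z 5.0..11.4
    30 7 z 4.2..17.5
    33 7 z 4.6..17.7
    36 4 z 8.2..16.1
    39 8 z 4.1..17.1
    42 8 z 4.7..21.1
    45 6 z 6.5..18.5
    48 5 z 16.1..19.2
    51 1 z 16.2..16.2
    54 2 z 16.9..17.9
scene s17 64
    15 2 z 22.3..25.1
    18 6 z 12.0..27.0
    21 2 z 32.7..34.9
    24 5 z 8.0..32.1
    27 4 z 7.4..30.3
    30 3 z 9.6..20.8
    33 4 z 5.5..14.1
    36 4 z 6.2..15.0
    39 9 z 6.7..17.7
    42 6 z 5.5..17.6
    45 7 z 7.0..20.0
    48 5 z 4.6..18.4
    51 4 z 16.4..19.5
    54 2 z 16.4..17.3
    57 1 z 17.8..17.8
```

```bash
python3 - <<'E'
from h import *
a=np.radians(7.75); ex=np.array([np.cos(a),np.sin(a)]); ey=np.array([-ex[1],ex[0]])
b=np.array([532.5,-188])
for n in["w9","w11","w13","w21","w22"]:
    W=load(n+".npz")["W"]; L=np.stack([(W[...,:2]-b)@ex,(W[...,:2]-b)@ey,W[...,2]-74],-1)
    m=(L[...,0]>23)&(L[...,0]<60)&(abs(L[...,1])<5)&(L[...,2]>8)&(L[...,2]<24); P=L[m]
    print(n,len(P),[(x,round(float(np.median(q)),1)) for x in np.arange(25,56,2) if len(q:=P[abs(P[:,0]-x)<1][:,2])>3], "maxx %.1f"%np.percentile(P[:,0],98) if len(P) else "")
E
python3 pans.py w24
```

```text
w9 407 [(np.int64(25), 8.6), (np.int64(27), 10.4), (np.int64(29), 13.2), (np.int64(31), 16.2), (np.int64(33), 16.7), (np.int64(35), 16.9), (np.int64(37), 17.2), (np.int64(39), 16.7), (np.int64(41), 18.4), (np.int64(43), 19.0), (np.int64(45), 19.1), (np.int64(47), 19.3), (np.int64(49), 19.1), (np.int64(51), 18.9)] maxx 51.8
w11 428 [(np.int64(25), 9.0), (np.int64(27), 10.5), (np.int64(29), 13.6), (np.int64(31), 16.3), (np.int64(33), 16.9), (np.int64(35), 17.0), (np.int64(37), 16.9), (np.int64(39), 17.3), (np.int64(41), 18.4), (np.int64(43), 19.0), (np.int64(45), 19.1), (np.int64(47), 19.0), (np.int64(49), 18.8), (np.int64(51), 19.0), (np.int64(53), 18.3)] maxx 52.0
w13 965 [(np.int64(25), 8.9), (np.int64(27), 10.7), (np.int64(29), 13.5), (np.int64(31), 16.0), (np.int64(33), 16.9), (np.int64(35), 17.1), (np.int64(37), 16.8), (np.int64(39), 16.8), (np.int64(41), 18.2), (np.int64(43), 19.0), (np.int64(45), 19.1), (np.int64(47), 18.9), (np.int64(49), 18.9), (np.int64(51), 19.0), (np.int64(53), 17.9)] maxx 51.6
w21 643 [(np.int64(31), 17.0), (np.int64(33), 16.9), (np.int64(35), 16.8), (np.int64(37), 16.9), (np.int64(39), 17.1), (np.int64(41), 18.3), (np.int64(43), 18.9), (np.int64(45), 19.0), (np.int64(47), 19.1), (np.int64(49), 18.9), (np.int64(51), 18.8)] maxx 51.4
w22 327 [(np.int64(31), 16.0), (np.int64(33), 17.0), (np.int64(35), 17.0), (np.int64(37), 17.0), (np.int64(39), 16.8), (np.int64(41), 18.4), (np.int64(43), 19.2), (np.int64(45), 19.0), (np.int64(47), 18.9), (np.int64(49), 19.1), (np.int64(51), 18.9), (np.int64(53), 18.2)] maxx 51.8
29.7 [ 532.2 -187.5  160.2]
L pan 2452 60.55236227608068
R pan 4263 78.00067951147525
```

View pics/w24.png

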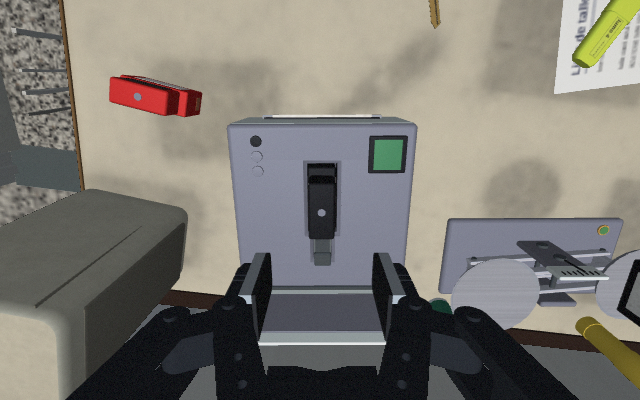

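```bash
python3 - <<'E'
from meas import *
c,W,s=cap("top","t25"); W0=cloud(load("top0.npz"))
m=(np.hypot(W[...,0]-580.5,W[...,1]-129)<35)&(W[...,2]>110)&(W[...,2]<130);P=W[m];print("A",len(P),P.mean(0),box(P))
for n,(x,y,z0,z1) in dict(mug=(640,285,60,110),glue=(664,162,80,100),corr=(666,-24,50,80),tape=(498,317,38,50),stap=(341,281,30,55)).items():
    r=[]
    for w in(W0,W):
        m=(np.hypot(w[...,0]-x,w[...,1]-y)<75)&(w[...,2]>z0)&(w[...,2]<z1); 
        if n in("glue","corr"): m&=np.hypot(w[...,0]-x,w[...,1]-y)<22
        r.append(w[m].mean(0))
    print(n,r[0],r[1])
c,W,s=cap("scene","s25")
cv2.imwrite("pics/s25z.png",cv2.resize(c["color"][110:310,160:400,::-1],None,fx=3,fy=3,interpolation=cv2.INTER_CUBIC))
print(s["grip_width"],s["wrist_force"],s["time_s"])
E
```

```text
A 140 [580.  127.3 118.8] ((580.7413330078125, 127.78932189941406), (45.334224700927734, 21.286386489868164), 7.943300724029541)
mug [630.5 265.5  84.2] [630.5 265.4  83.9]
glue [672.7 165.7  89.9] [672.7 165.2  90. ]
corr [672.  -25.6  67.5] [672.  -25.7  67.7]
tape [500.3 291.6  43.3] [500.2 291.6  43.3]
stap [340.9 281.5  41.3] [372.8 269.7  40.4]
0.5983513080111952 [ 0.1 -0.4  0.3] 29.8
```

View pics/s25z.png

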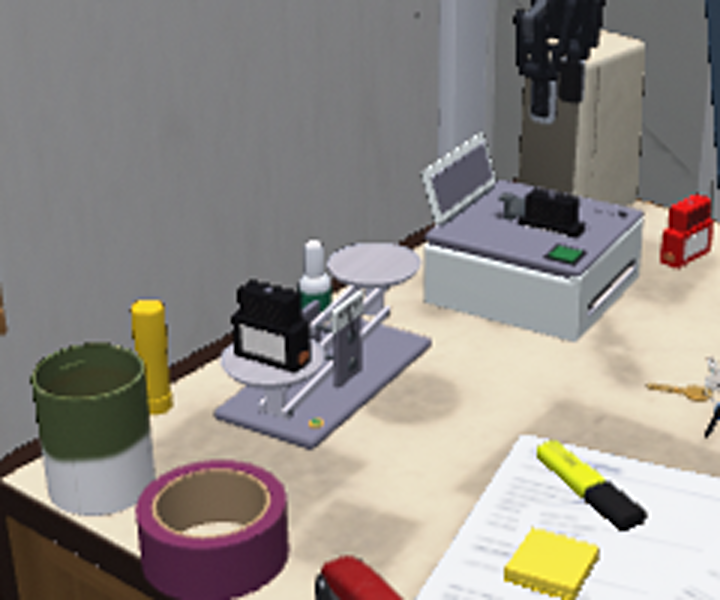

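```bash
python3 - <<'E'
from h import *
a=load("scene0.npz")["color"].astype(int);b=load("s25.npz")["color"].astype(int)
r=lambda c:(c[...,0]>110)&(c[...,1]<70)&(c[...,2]<70)
for c in(a,b):
    m=r(c)[290:350,255:325]; v,u=np.nonzero(m); print(len(u),u.mean(),v.mean(),u.min(),u.max(),v.min(),v.max())
E
```

```text
472 35.095338983050844 24.716101694915253 12 58 6 48
484 35.20247933884298 25.22107438016529 13 58 6 48
```

The stapler hasn't moved; the arm was just blocking it in the top view. Everything checks out, so I'm handing in.

```bash
python3 -c "
from bench import job
print(job.hand_in())"
```

```text
the job is handed in; nothing more can be done
None
```

The job is handed in at about 30 s on the robot's clock; hand-in reported no verdict.

**What I did:** I stood cartridge A on the left pan and cartridge B on the right pan. The beam tipped to the right, so B is the heavier one. I lifted B off first and the beam swung back under A. I then pressed B into the bay with about 15 N at the wrist and let go.

**Last checks:**
- **B in the bay:** its top sits about 28 mm above the mouth, so its foot is about 32 mm below. The catch nose is back in its original position, over B's shoulder. B is about 1 mm off the slot's centre. I did not push on it again or measure how firmly the catch holds it.
- **A on the pan:** it stands upright on the left pan, within about 2 mm of the pan's centre.
- **Bystanders:** none of them moved. The top-view reading for the stapler disagreed because the arm blocked part of it; the scene camera showed it in the same place.

**What went wrong on the way:**
- **Fingertips:** they really end about 19–20 mm behind the stated tool point, so my first two grasps held the cartridges only by their top rims.
- **Missed grasp:** my first try at taking B off its pan shut the fingers on top of it with about 10 N. It stayed standing, and a grasp about 20 mm lower held.
- **Final press:** the wrist also read about 6 N sideways, probably the cartridge rubbing the slot wall; it went after release.

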